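# Load the drip feeder and turn its spout to the pot

## Task

Get the drip feeder ready for the white pot: unscrew the cap of its glass jar (anticlockwise, several twists with a fresh grip each time) and lay the cap flat inside the green tray, put every feed plug from the board into the jar, and lift the metal outlet insert out of its housing, give it a half turn and seat it fully home again so that its spout points over the brass mark towards the white pot. Leave the jar open, as I shall fill it with water next, and do not disturb the white pot, the clay pot or the brush.

Things in the scene. Friction and masses are not known exactly. Their poses are not given: they have to be found in the camera images.
- station: Drip feeder, one fixed piece: dark steel plate 100 x 250 x 8 mm (x, y, z), a glass jar centred at local y = +80 mm and a grey open-topped housing centred at local y = -80 mm, with a small brass diamond mark on its rim on the +x side, the side of the white pot. Origin: centre of the plate's underside, at bench level; z up.
- jar_mouth (a point): Centre of the rim of the jar's neck, 80 mm above the bench, on the jar's axis. Jar 72 mm wide up to 60 mm above the bench, neck 48 mm outside, 41 mm inside, threaded outside. A sprung rubber sealing ring on the rim pushes the cap up with about 4 N; with the cap off it stands 7 mm above the rim.
- jar_floor (a point): Centre of the jar's inner floor, 8 mm above the bench, on the jar's axis.
- housing (a point): Centre of the floor of the housing's pocket, on the plate's top, 8 mm above the bench. Axes as the station's: x points to the side with the brass mark. Pocket 49 (x) by 39 (y) mm, 24 mm deep, walls 9 mm thick, its mouth bevelled 4 mm wide all round.
- cap_mid (a point): Mid-height of the jar's black ribbed screw cap on its axis (z out of its top): 64 mm across, 31 mm tall, 80 g; screwed on, 81.5 mm above the bench. Unscrews anticlockwise from above. Tight: its x along the station's x; starts within 0.2 rad of that. Rises 3 mm on the thread, lifts free once 2.45 to 2.75 rad from tight, stop at 2.8. Resists with up to 0.3 N m.
- insert_mid (a point): Middle, 39 mm above the foot, of the loose aluminium outlet insert, 78 mm tall, 150 g, z up. Foot 46 (x) by 36 (y) by 28 mm, lowest 8 mm is 2 mm narrower a side. Above it a grip post 26 x 26 mm, square to x and y; 43 to 78 mm up it is clear of the spout. Sits in the housing, 1.5 mm play a side; lift 24 mm to clear. Starts with spout away from the mark.
- spout_tip (a point): End of the insert's spout: a round bar 12 mm thick leaving the post along the insert's +x, 27 to 43 mm above the foot. This point is 55 mm from the axis, 33 mm above the foot; the spout reaches 58 mm.
- tray: Green plastic tray, fixed, 190 x 150 mm (x, y) outside, walls 4 mm thick and 22 mm high, floor 4 mm thick. Origin: centre of its underside.
- board: Low grey slate board, fixed, 190 x 150 x 6 mm, on which the feed plugs lie at the start. Origin: centre of its underside.
- pot: White ceramic flower pot, loose, 84 mm across the rim, 70 mm tall, standing on the marked side of the housing. Not to be disturbed. Origin: centre of its underside.
- clay_pot: Terracotta pot, loose, 90 mm across the rim, 65 mm tall. Not to be disturbed. Origin: centre of its underside.
- brush: A hand brush lying on the bench. Not to be disturbed.
- plug0_mid (a point): Middle of a pressed-cork feed plug: a round disc 30 mm in diameter, 12 mm tall, 20 g, z along its axis. Three to five plugs are present (absent ones read None).
- plug1_mid (a point): Middle of a pressed-cork feed plug: a round disc 30 mm in diameter, 12 mm tall, 20 g, z along its axis. Three to five plugs are present (absent ones read None).
- plug2_mid (a point): Middle of a pressed-cork feed plug: a round disc 30 mm in diameter, 12 mm tall, 20 g, z along its axis. Three to five plugs are present (absent ones read None).
- plug3_mid (a point): Middle of a pressed-cork feed plug: a round disc 30 mm in diameter, 12 mm tall, 20 g, z along its axis. Three to five plugs are present (absent ones read None).
- plug4_mid (a point): Middle of a pressed-cork feed plug: a round disc 30 mm in diameter, 12 mm tall, 20 g, z along its axis. Three to five plugs are present (absent ones read None).

How it is judged:
By the outcome, as a careful person would: the job done as asked, in the order asked, and still so for the second after the job is handed in, with the robot touching nothing.
Of plug0, plug1, plug2, plug3, plug4 only 3 to 5 are there at a start; the rules pass over those that are not, and their reading is None.
At some moment in a run one of plug0, plug1, plug2, plug3, plug4 may be knocked a few centimetres aside while the robot is not near it.
Once in a run the grip may slacken for a moment while it holds something.
It also fails if it takes over 208 s, if anything falls off the work surface, if the arm or the gripper's body presses on something with over 40 N, if the wrist force passes 120 N, or if a joint passes its speed limit or range.

## Robot

A 6-joint arm with a two-finger parallel gripper is mounted at the origin on the work surface. World frame = base frame: x ahead of the robot, y to its left, z up, the work surface at z = 0. Lengths are in m, angles in rad, forces in N, time in s.
With the tool pointing down it reaches from about 0.35 to 0.775 m from the base axis. Payload 5.5 kg.
Tool frame: the origin (TCP) lies midway between the tips of the shut fingers; the grasp point (between the pads) lies grip_point_offset behind it (grip_point_offset is the distance from the TCP to the grasp point, in m); z points along the fingers, y is the direction in which the jaws open and shut (so a half turn about z gives the same grasp; the last joint's range is limited). The gripper opens to 85 mm and grips with 20 to 120 N. Pads are 22 mm wide; open, the fingers measure 114 mm over their backs; the gripper's body (76 mm by 85 mm) begins 54 mm behind the grasp point. The pads swing forward as they close: fully open they stand 13 mm farther back than shut.
Start: joints at [-1.248, 0.313, 0.046, 1.304, 0, 1.431], TCP at [0.257, -0.515, 0.231] pointing down, gripper open.
Joint ranges: [-2.76, 2.76], [-0.86, 1.69], [-1.03, 1.26], [-2.2, 2.34], [-1.47, 1.5], [-3.14, 3.14]. Speed limits (rad/s): [2.57, 2.57, 3.14, 3.14, 3.14, 3.14].

## Interface

Orientations are given as a unit quaternion [w, x, y, z].
In Python, from workcell import * gives the robot as it stands.
- The arm moves only by the tool send_rows, never from a script. Its argument "series" is one flat list of numbers, 7 for each row, row after row: the shift along the tool's x, y, z in cm, then the turn, a rotation vector about the tool's x, y, z in degrees, then the opening, from 0 (shut) to 1 (fully open). A call has 1 to 10 rows; each row is the pose to reach, as a shift and turn from the pose commanded when the call began, along the tool's axes at that moment; what a row does not reach only later rows make up. A row lasts 1/12 s, in which the tool goes at most 41.7 mm and 7.16 degrees, less where a joint would pass 70% of its speed; a pose out of reach is approached as far as the arm can. A call with a gripper value outside its range is refused whole. The fingers move at their own pace and stop on an object; "newtons" is the grip in N (left out, the last holds). Time passes only in rows, so rows that repeat a pose let the fingers close. It gives the time, the measured TCP pose, the force and the opening at its end, in the units of the state.
- get_state(): the state, without advancing time (a new reading comes with each control period).
- read_camera(name): name is "scene" or "top" or "wrist"; returns the picture (420x560x3 uint8, blue, green, red); there is no depth.
- camera_info(name): a dict with "K" (3x3 intrinsics, pixels), "D" ([k1, k2, p1, p2, k3] as OpenCV has them; the pictures are not rectified), "xyz" and "attitude" of the camera in the world. Camera axes: x right, y down, z forward; pixel columns grow to the right and rows downward; lengths in m; the calibration is good to about 2 mm. A picture is of the moment at which its call begins: read the wrist's pose just before it. camera_info takes no time and is no camera call; for the wrist camera it gives the pose at the moment of the call.
- hand_in(): hands the job in, once; it reports no verdict.
Trained networks look in the newest picture that a camera, given by its name, has taken for a name from the list of things; names that differ only in an ending like _2 or _b are one class to them, and where a whole thing is asked for, a point or a joint stands for the part that bears it (a point fixed in the world has none). Each returns a list of dicts, best first, with "p" (0 to 1); they miss things now and then, are a little off and sometimes report something else, mostly with a low value. They report only what shows in the picture. A call takes as long as a camera call.
- silhouettes(camera, label): "pixels" (420x560 bool, what is visible of it) and "box" ([left, top, width, height] in pixels, round what is visible of it).
The state is a dict: "clock": time; "joint_pos": joint angles; "qvel": joint speeds; "tau": joint torques, N m; "tcp_pos": TCP position; "orientation": TCP orientation; "wrist_force": force on the tool from outside, world axes, zero at the start; "ft_torque": the same for the moment, N m; "finger_gap": finger opening in m.
Only numpy, scipy, OpenCV 4.12 (cv2) and the standard library are available. Lean on these libraries where they do the work, as an engineer would, in place of code of your own. Each camera call takes 0.05 s, during which the arm holds its last target. There are 200 camera calls.

## Working session

There is one attempt and no reset: what is moved stays moved. The work goes in short steps, Python scripts to look and compute and a tool call to move; the robot and the scene stay as the last step left them, time stands still between calls to the robot, and variables do not carry over. Pictures are saved under pics/ and viewed, about 12 in all and at most 16, crops included, and the job is handed in when it is done.

Besides the shell and the picture viewer there is one more tool, called after ">>>" by a JSON object that holds its "op" and its "data". send_rows: Moves the arm, as the interface text tells. Its arguments: {"type":"object","properties":{"series":{"type":"array"},"newtons":{"type":"number"}},"required":["series"]}

```bash
ls; mkdir -p pics
cat > h.py <<'E'
from workcell import *
import numpy as np, cv2
from scipy.spatial.transform import Rotation as R
def quat(q): return R.from_quat([q[1],q[2],q[3],q[0]])
def cam(n):
    c=camera_info(n); a=c["attitude"]
    a=np.array(a); Rm=a if a.shape==(3,3) else quat(a).as_matrix()
    return np.array(c["K"]),np.array(c["D"],float),np.array(c["xyz"]),Rm
def ray(c,uv):
    K,D,p,Rm=c
    n=cv2.undistortPoints(np.array([[uv]],float),K,D)[0,0]
    d=Rm@np.array([n[0],n[1],1]); return p,d/np.linalg.norm(d)
def atz(c,uv,z):
    p,d=ray(c,uv); return p+d*(z-p[2])/d[2]
def proj(c,X):
    K,D,p,Rm=c; X=np.atleast_2d(X)
    Y=(X-p)@Rm
    return cv2.projectPoints(Y,np.zeros(3),np.zeros(3),K,D)[0][:,0]
def tri(obs):
    A=np.zeros((3,3));b=np.zeros(3)
    for c,uv in obs:
        p,d=ray(c,uv);M=np.eye(3)-np.outer(d,d);A+=M;b+=M@p
    return np.linalg.solve(A,b)
def cen(m):
    y,x=np.nonzero(m); return x.mean(),y.mean()
E
python3 - <<'E'
from h import *
s=get_state();print(s)
for n in("scene","top","wrist"):
    print(n,camera_info(n)); cv2.imwrite(f"pics/a_{n}.png",read_camera(n))
a=cv2.imread("pics/a_top.png");b=cv2.imread("pics/a_scene.png")
import workcell;print([x for x in dir(workcell) if x[0]!='_'], grip_point_offset)
E
```

```text
pics
{'clock': 0.0, 'joint_pos': array([-1.24760756e+00,  3.13974311e-01,  4.49581625e-02,  1.30361960e+00,
        3.88738987e-06,  1.43118368e+00]), 'qvel': array([ 0.00044388,  0.00055181,  0.00089018, -0.00138537,  0.0005688 ,
        0.00136594]), 'tau': array([-1.44128691e-03, -4.80617917e+01,  2.98536980e+01,  1.91555510e-02,
       -5.94718076e-04,  6.13749009e-06]), 'tcp_pos': array([ 0.25652862, -0.51401298,  0.23041522]), 'orientation': array([-9.16019174e-04,  9.73345698e-01,  2.29341026e-01, -8.23646355e-05]), 'wrist_force': array([ 0.67605948,  0.29508695, -0.76621269]), 'ft_torque': array([ 0.00248475,  0.0479503 , -0.00742476]), 'finger_gap': 0.08520544050388756}
scene {'K': array([[505.72153584,   0.        , 279.51988954],
       [  0.        , 505.72153584, 202.40046007],
       [  0.        ,   0.        ,   1.        ]]), 'D': array([-0.13405159,  0.        ,  0.        ,  0.        ,  0.        ]), 'xyz': array([1.42812349, 0.29792446, 0.86037611]), 'attitude': array([-0.24022972,  0.52471646,  0.73894883, -0.34773114])}
top {'K': array([[383.22560278,   0.        , 288.01375846],
       [  0.        , 383.22560278, 208.19150041],
       [  0.        ,   0.        ,   1.        ]]), 'D': array([-0.00886603,  0.        ,  0.        ,  0.        ,  0.        ]), 'xyz': array([ 0.44959046, -0.01389565,  0.88286272]), 'attitude': array([ 0.07635426, -0.70165079,  0.70612214, -0.05698876])}
wrist {'K': array([[328.14477936,   0.        , 278.08284167],
       [  0.        , 328.14477936, 208.83982109],
       [  0.        ,   0.        ,   1.        ]]), 'D': array([-0.03013668,  0.        ,  0.        ,  0.        ,  0.        ]), 'xyz': array([ 0.31522529, -0.48571429,  0.37378398]), 'attitude': array([ 0.11182786,  0.84288137, -0.52173558, -0.06955219])}
['MotionError', 'camera_info', 'get_state', 'grip_point_offset', 'hand_in', 'read_camera', 'silhouettes'] 0.0187
```

View pics/a_top.png

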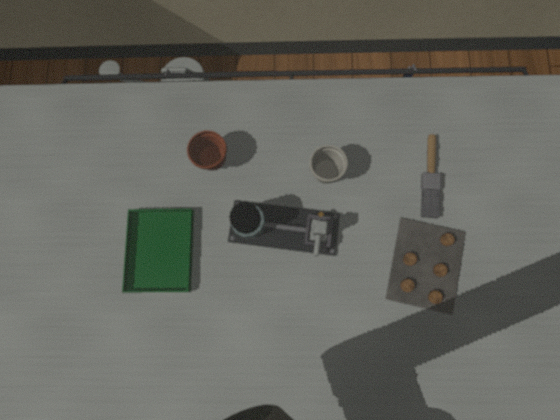

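View pics/a_scene.png

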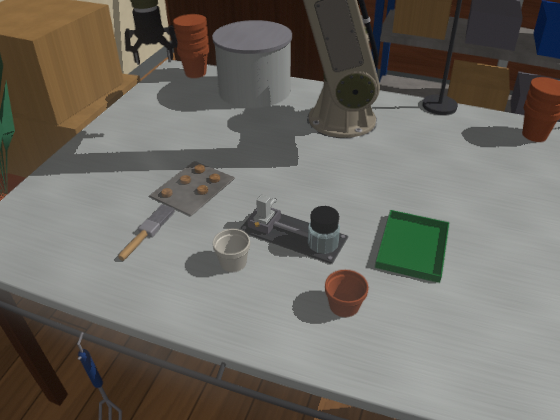

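Run:
```python
from h import *
read_camera("top");read_camera("scene")
for l in ["station","cap_mid","insert_mid","spout_tip","tray","board","pot","clay_pot","brush","plug0_mid"]:
  for n in("top","scene"):
    for d in silhouettes(n,l)[:6]:
        if d["p"]>.2:
            m=d["pixels"];u=cen(m);(c,sz,a)=cv2.minAreaRect(np.argwhere(m)[:,::-1].astype(np.float32))
            print(l,n,round(d["p"],2),np.round(u,1),d["box"],"mar",np.round(c,1),np.round(sz,1),round(a,1),int(m.sum()), np.round(atz(cam(n),u,0.015),3)[:2])
```

```text
station top 0.75 [288.8 229.6] [232.2, 200.7, 109.6, 56.0] mar [284.1 227.6] [108.4  43. ] 7.4 3340 [0.566 0.008]
station top 0.54 [424.8 265. ] [385.9, 219.4, 77.6, 98.8] mar [425.4 266.1] [69.4 85.5] 10.1 4868 [ 0.484 -0.294]
station scene 0.59 [296.6 236.3] [236.2, 210.9, 111.8, 53.7] mar [293.8 232.1] [104.7  35.7] 18.4 2650 [0.588 0.035]
cap_mid top 0.66 [288.9 229.4] [230.3, 198.8, 110.9, 56.0] mar [284.5 227.5] [109.4  44.8] 7.4 3574 [0.566 0.008]
cap_mid top 0.6 [245.5 217.4] [232.5, 202.7, 33.0, 30.9] mar [245.5 217.5] [29.7 29.7] 45.0 740 [0.595 0.108]
cap_mid scene 0.6 [324.8 219.8] [312.8, 206.9, 26.8, 27.3] mar [325.  219.5] [27. 28.] 90.0 677 [0.509 0.083]
insert_mid top 0.76 [318.6 233.2] [310.5, 219.0, 19.0, 35.3] mar [318.3 237.4] [16.2 35.4] 6.3 403 [ 0.557 -0.06 ]
insert_mid top 0.67 [289.4 229.4] [228.6, 198.1, 110.7, 58.5] mar [284.7 227. ] [108.   44.6] 7.5 3346 [0.566 0.007]
insert_mid top 0.42 [328. 164.] [308.2, 144.9, 40.0, 37.7] mar [328. 164.] [38. 36.] 90.0 1159 [ 0.721 -0.085]
insert_mid scene 0.6 [263.9 209.3] [248.9, 196.6, 28.0, 27.3] mar [264.5 209.5
[... 1472 characters left out ...]
 90.0 1122 [ 0.721 -0.084]
brush top 0.57 [430.2 183. ] [423.0, 133.7, 18.0, 86.3] mar [430.  175.5] [83. 18.] 90.0 1075 [ 0.672 -0.32 ]
brush top 0.44 [245.1 217.3] [231.1, 199.4, 30.5, 35.2] mar [245.5 217.5] [31.1 29.7] 45.0 755 [0.595 0.109]
brush scene 0.67 [147.4 229.3] [117.5, 205.3, 52.4, 55.8] mar [144.5 232. ] [14.8 71.4] 45.0 785 [ 0.685 -0.322]
plug0_mid top 0.71 [434.6 297.1] [426.4, 289.5, 13.4, 13.2] mar [434.5 297. ] [12. 13.] 90.0 157 [ 0.415 -0.311]
plug0_mid scene 0.58 [263.7 209.9] [250.7, 195.3, 21.8, 29.7] mar [264.5 209.7] [20.2 28.4] 10.0 455 [ 0.522 -0.075]
plug0_mid scene 0.41 [199.  168.5] [197.7, 166.3, 6.3, 8.2] mar [199.  168.5] [ 7. 10.] 90.0 76 [ 0.414 -0.314]
```

The top view shows the station at (285,228), with the cap at (246,218) and the insert at (319,232), its spout pointing down. The white pot is at (328,164), the clay pot at (207,150), the brush at (430,180) and the tray at (160,250). Five plugs lie on the board around (425,265). The scene view agrees.

```bash
cat >> h.py <<'E'
def tool():
    s=get_state(); return np.array(s["tcp_pos"]),quat(s["orientation"]).as_matrix(),s
def go(xyz,yaw=None,Rg=None):
    """shift(cm)+rotvec(deg) in tool frame to reach TCP xyz, pointing down, tool-x yaw deg"""
    p,Rm,s=tool()
    if Rg is None:
        y=np.deg2rad(yaw); Rg=np.array([[np.cos(y),np.sin(y),0],[np.sin(y),-np.cos(y),0],[0,0,-1]])
    sh=Rm.T@(np.array(xyz)-p)*100; rv=R.from_matrix(Rm.T@Rg).as_rotvec(degrees=True)
    return np.round(sh,2),np.round(rv,1)
E
python3 - <<'E'
from h import *
p,Rm,s=tool(); c=cam("wrist")
print("mount t",Rm.T@(c[2]-p),"\nR",np.round(Rm.T@c[3],3))
t,sc=cam("top"),cam("scene")
cap=tri([(t,(245.5,217.4)),(sc,(324.8,219.8))]);print("cap",cap, atz(t,(245.5,217.4),.097))
im=cv2.imread("pics/a_top.png")
# tray: green mask
hsv=cv2.cvtColor(im,cv2.COLOR_BGR2HSV)
m=cv2.inRange(hsv,(45,80,20),(75,255,255));r=cv2.minAreaRect(np.argwhere(m)[:,::-1].astype(np.float32))
print("tray",r,[np.round(atz(t,q,.015)[:2],3) for q in cv2.boxPoints(r)],atz(t,r[0],.02))
print("post top",atz(t,(319,228),.086))
for q in [(236,201),(341,213),(336,256),(229,241)]: print("plate",atz(t,q,.008)[:2])
for q in [(447,239),(410,259),(440,270),(408,286),(435,297)]: print("plug",atz(t,q,.016)[:2])
print("pot",atz(t,(329,163),.07),"clay",atz(t,(207.5,149.5),.065))
cv2.imwrite("pics/b.png",cv2.resize(im[190:320,110:480],None,fx=2.1,fy=2.1,interpolation=cv2.INTER_CUBIC)*2)
E
```

```text
mount t [ 0.06518147  0.00058292 -0.14328318] 
R [[-0.001 -0.965 -0.261]
 [ 1.    -0.001  0.001]
 [-0.001 -0.261  0.965]]
cap [0.58310525 0.0993758  0.08320154] [0.58115434 0.09622745 0.097     ]
tray ((188.961669921875, 232.29690551757812), (376.7862548828125, 139.10488891601562), 86.36321258544922) [array([1.034, 0.469]), array([1.05 , 0.113]), array([0.172, 0.048]), array([0.153, 0.342])] [0.56062945 0.23605828 0.02      ]
post top [ 0.55922575 -0.05695925  0.086     ]
plate [0.63518636 0.13170926]
plate [ 0.60451072 -0.112583  ]
plate [ 0.50576575 -0.09839278]
plate [0.54139312 0.14582324]
plug [ 0.54170955 -0.34737554]
plug [ 0.49761112 -0.26199975]
plug [ 0.47302022 -0.32649818]
plug [ 0.43861122 -0.25396064]
plug [ 0.41474805 -0.31120704]
pot [ 0.70564949 -0.08255375  0.07      ] clay [0.74237582 0.1893914  0.065     ]
```

Run:
```python
from h import *
print(go([.57,-.05,.28],90))
```

```text
(array([ 48.77, -27.58,  -4.87]), array([  0. ,   0. , -63.5]))
```

View pics/b.png

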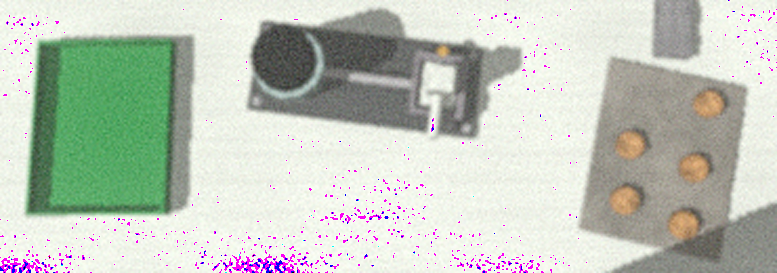

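The enlarged crop shows five plugs, the brass mark on the pot side of the housing, and the spout pointing away from it. I'll bring the wrist camera over the station.

>>> {"op": "send_rows", "data": {"series": [4,-2.2,-0.5,0,0,-6,1,8,-4.4,-1,0,0,-12,1,12,-6.6,-1.5,0,0,-18,1,16,-8.8,-2,0,0,-24,1,19,-11,-2,0,0,-30,1,23,-13,-2.5,0,0,-36,1,26,-15,-3,0,0,-42,1,29.5,-17,-3,0,0,-48,1,33,-19,-3.5,0,0,-54,1,37,-21,-4,0,0,-60,1]}}

```text
clock: 2.08
tcp_pos: [0.4879, -0.1683, 0.2705]
orientation: [0.0, 0.727, 0.687, -0.0]
wrist_force: [1.1, -0.8, 0.3]
finger_gap: 0.0852
```

Run:
```python
from h import *
print(go([.57,-.05,.28],90),get_state()["clock"])
```

```text
(array([12.26,  7.54, -0.95]), array([ 0. ,  0. , -3.2])) 2.0833
```

>>> {"op": "send_rows", "data": {"series": [4,2.5,-0.3,0,0,-1,1,8,5,-0.6,0,0,-2,1,12.3,7.5,-0.9,0,0,-3.2,1,12.3,7.5,-0.9,0,0,-3.2,1,12.3,7.5,-0.9,0,0,-3.2,1]}}

```text
clock: 2.5
tcp_pos: [0.5718, -0.0484, 0.2789]
orientation: [0.0, 0.707, 0.707, 0.001]
wrist_force: [-1.0, -0.9, 0.7]
finger_gap: 0.0857
```

```bash
cat >> h.py <<'E'
def snap(name,f):
    im=read_camera(name); cv2.imwrite("pics/"+f,im); return im
E
python3 - <<'E'
from h import *
c=cam("wrist");im=snap("wrist","w1.png");np.savez("w1.npz",*c)
print(tool()[0])
for l in ["station","cap_mid","insert_mid"]:
    for d in silhouettes("wrist",l)[:3]: print(l,round(d["p"],2),np.round(cen(d["pixels"]),1),d["box"])
cv2.imwrite("pics/w1v.png",cv2.convertScaleAbs(im,alpha=1.8))
E
```

```text
[ 0.57064974 -0.05016722  0.27875171]
station 0.72 [278.6 121.7] [226.0, 1.5, 107.7, 218.4]
cap_mid 0.68 [290.6  31.9] [254.2, 0.0, 74.1, 68.9]
cap_mid 0.21 [278.4 121.2] [229.8, 1.5, 108.7, 220.7]
insert_mid 0.95 [263.5 187.2] [221.9, 167.5, 68.2, 45.8]
```

View pics/w1v.png

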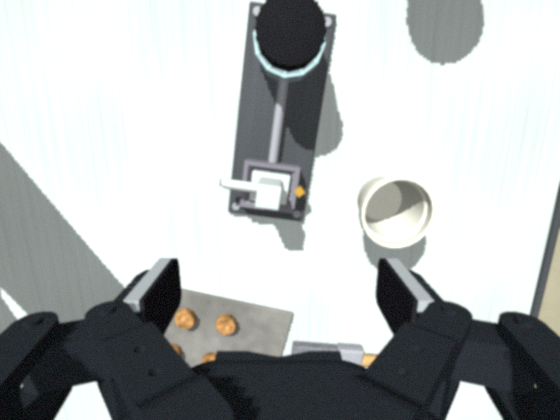

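The wrist view shows the plate with corners near (250,3), (336,15), (304,217) and (230,212). The cap is cut off at the top, around (290,32), the post is at about (270,185), the spout points left to (222,183) and the brass mark is at (300,191). I'll shift towards the jar for a second view.

>>> {"op": "send_rows", "data": {"series": [4,0,0,0,0,0,1,8,0,0,0,0,0,1,12,0,0,0,0,0,1,12,0,0,0,0,0,1,12,0,0,0,0,0,1]}}

```text
clock: 3.12
tcp_pos: [0.5698, 0.0683, 0.2793]
orientation: [0.0, 0.708, 0.706, -0.0]
wrist_force: [0.2, -0.4, 0.1]
finger_gap: 0.0852
```

Run:
```python
from h import *
c2=cam("wrist");im2=snap("wrist","w2.png");np.savez("w2.npz",*c2)
S={}
for l in ["station","cap_mid","insert_mid"]:
    for d in silhouettes("wrist",l)[:2]:
        print(l,round(d["p"],2),np.round(cen(d["pixels"]),1),d["box"]); S.setdefault(l,d["pixels"])
z=np.load("w1.npz");c1=[z[k] for k in z.files]; im1=cv2.imread("pics/w1.png")
# guess via coarse pose, refine corners
from scipy.optimize import least_squares
loc=np.array([[-.05,-.125,.008],[.05,-.125,.008],[.05,.125,.008],[-.05,.125,.008]])
def P(q,L): 
    r=R.from_euler('z',q[2]).as_matrix(); return L@r.T+[q[0],q[1],0]
def edges(im):
    g=cv2.GaussianBlur(cv2.cvtColor(im,cv2.COLOR_BGR2GRAY),(3,3),0).astype(float); return g
ims=[(c1,edges(im1)),(c2,edges(im2))]
def obs(q):
    # sample along plate edges; search normal for strongest dark->bright step
    out=[]
    for c,g in ims:
        for i in range(4):
            a,b=loc[i],loc[(i+1)%4]; n=np.cross(b-a,[0,0,1]);n/=np.linalg.norm(n)
            for t in np.linspace(.04,.96,30):
                X=a+(b-a)*t; ks=np.linspace(-.012,.012,49)
                uv=proj(c,P(q,X+np.outer(ks,n))).astype(np.float32)
                if uv.min()<2 or uv[:,0].max()>557 or uv[:,1].max()>250: continue
                v=cv2.remap(g.astype(np.float32),uv[:,0],uv[:,1],1)[:,0]
                d=np.gradient(v); k=np.argmax(d)
                if d[k]>3: out.append((X,n,ks[k],i))
    return out
q=np.array([.571,.019,-np.deg2rad(7.8)])
for it in range(8):
    o=obs(q)
    A=[];b=[]
    for X,n,k,i in o:
        r=R.from_euler('z',q[2]).as_matrix();N=r@n; W=r@X
        A.append([N[0],N[1],N@np.array([-W[1],W[0],0])]);b.append(k)
    A=np.array(A);b=np.array(b); w=np.ones(len(b))
    for _ in range(10):
        dq=np.linalg.lstsq(A*w[:,None],b*w,rcond=None)[0]; e=A@dq-b; w=1/np.sqrt(1+(e/.001)**2)
    q=q+dq
print("station",q[:2],np.rad2deg(q[2]),len(b),"med|e|",np.median(abs(e)))
for i in range(4): print(i,np.median([x for x,y in zip(e,o) if y[3]==i]))
np.save("st.npy",q)
print("jar",P(q,np.array([0,.08,.08])),"housing",P(q,np.array([0,-.08,.008])))
# overlay
for n,c,im in(("o1",c1,im1),("o2",c2,im2)):
    v=cv2.convertScaleAbs(im,alpha=1.8)
    cv2.polylines(v,[np.round(proj(c,P(q,loc))).astype(int)],1,(0,0,255),1)
    a=np.linspace(0,2*np.pi,60)
    for zz in(.066,.097):
        cv2.polylines(v,[np.round(proj(c,P(q,np.c_[.032*np.cos(a),.08+.032*np.sin(a),0*a+zz]))).astype(int)],1,(255,0,255),1)
    for zz,h in((.086,.013),):
        cv2.polylines(v,[np.round(proj(c,P(q,np.array([[-h,-.08-h,zz],[h,-.08-h,zz],[h,-.08+h,zz],[-h,-.08+h,zz]])))).astype(int)],1,(0,0,255),1)
    cv2.imwrite(f"pics/{n}.png",v)
v=np.hstack([cv2.imread("pics/o1.png")[0:240,200:360],cv2.imread("pics/o2.png")[60:300,200:360]])
cv2.imwrite("pics/o.png",cv2.resize(v,None,fx=2.4,fy=2.4,interpolation=cv2.INTER_CUBIC))
```

```text
station 0.71 [279.7 207.1] [233.0, 109.9, 100.9, 187.5]
cap_mid 0.88 [291.9 156.4] [259.8, 124.0, 63.1, 66.9]
insert_mid 0.73 [267.4 279. ] [229.1, 260.6, 61.4, 47.5]
insert_mid 0.49 [279.5 206.7] [232.6, 108.4, 100.9, 190.1]
station [0.572241   0.01745679] -7.802424458347475 162 med|e| 0.0005187458863701087
0 -0.0022595274270822666
1 -9.813870740363762e-05
2 1.5755036807532645e-06
3 5.269914510927772e-05
jar [0.5831016  0.09671616 0.08      ] housing [ 0.5613804  -0.06180257  0.008     ]
```

View pics/o.png

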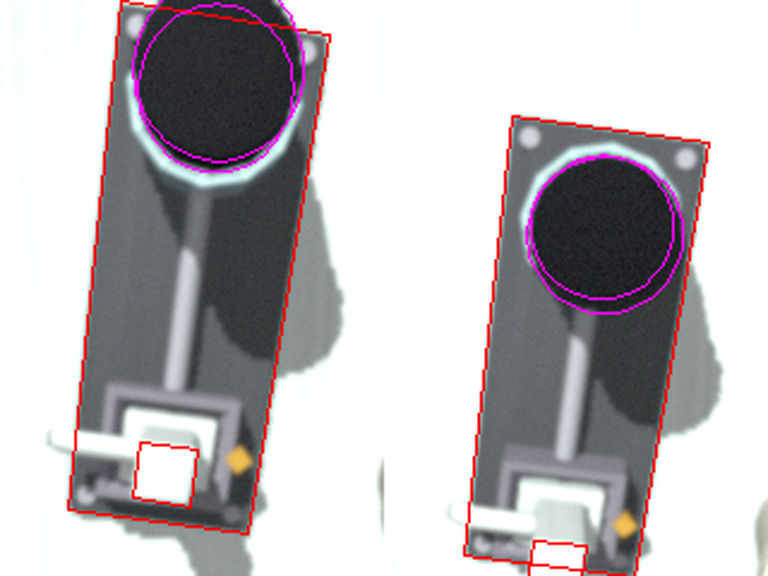

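The overlay fits closely: the plate outline and cap circles coincide in both views, so the stated heights hold. The station is at (0.572, 0.0175) with yaw −7.8°. Next I'll go down onto the cap.

>>> {"op": "send_rows", "data": {"series": [1.4,0.7,3,0,0,0,1,2.7,1.3,6.5,0,0,0,1,2.7,1.3,10,0,0,0,1,2.7,1.3,13,0,0,0,1,2.7,1.3,15,0,0,0,1,2.7,1.3,15,0,0,0,1,2.7,1.3,15,0,0,0,1]}}

```text
clock: 3.9
tcp_pos: [0.5827, 0.0934, 0.1283]
orientation: [-0.001, 0.71, 0.705, -0.001]
wrist_force: [0.9, 0.2, 0.7]
finger_gap: 0.0855
```

```bash
cat >> h.py <<'E'
def avg(n=5):
    ps=[];
    for _ in range(n):
        read_camera("top"); ps.append(tool()[0])
    return np.mean(ps,0),np.std(ps,0)
E
python3 - <<'E'
from h import *
print(avg(4)); print(go([.5831,.0967,.061],90)); s=get_state();print(s["clock"],s["wrist_force"],s["ft_torque"])
E
```

```text
(array([0.5848232 , 0.09398757, 0.13086757]), array([0.00044155, 0.00024696, 0.00056219]))
(array([ 0.24, -0.24,  7.03]), array([ 0.2, -0. , -0.3]))
4.1 [0.00960806 0.53042927 0.46456191] [ 0.00984699 -0.01088971 -0.00985508]
```

>>> {"op": "send_rows", "data": {"series": [0.27,-0.17,2.5,0,0,0,1,0.27,-0.17,5,0,0,0,1,0.27,-0.17,6.5,0,0,0,1,0.27,-0.17,6.95,0,0,0,1,0.27,-0.17,6.95,0,0,0,0.4,0.27,-0.17,6.95,0,0,0,0.4,0.27,-0.17,6.95,0,0,0,0.4,0.27,-0.17,6.95,0,0,0,0.4,0.27,-0.17,6.95,0,0,0,0.4,0.27,-0.17,6.95,0,0,0,0.4], "newtons": 60}}

```text
clock: 4.93
tcp_pos: [0.5831, 0.0975, 0.0609]
orientation: [0.001, 0.709, 0.705, 0.001]
wrist_force: [-0.1, 0.1, 7.4]
finger_gap: 0.063
```

>>> {"op": "send_rows", "data": {"series": [0,0,-0.01,0,0,-6,0.4,0,0,-0.02,0,0,-12,0.4,0,0,-0.03,0,0,-18,0.4,0,0,-0.04,0,0,-24,0.4,0,0,-0.05,0,0,-30,0.4,0,0,-0.06,0,0,-36,0.4,0,0,-0.07,0,0,-42,0.4,0,0,-0.09,0,0,-48,0.4,0,0,-0.09,0,0,-48,0.4]}}

```text
clock: 5.68
tcp_pos: [0.5831, 0.0976, 0.0614]
orientation: [0.001, 0.359, 0.933, 0.001]
wrist_force: [0.9, -0.3, 4.3]
finger_gap: 0.0631
```

Run:
```python
from h import *
s=get_state();print(s["clock"],s["wrist_force"],s["ft_torque"],s["finger_gap"],s["orientation"])
```

```text
5.6833 [ 0.94361006 -0.33877583  4.26575616] [ 0.16497673 -0.25761844  0.02091031] 0.06306603953714437 [1.21360677e-03 3.59450130e-01 9.33163291e-01 6.34783284e-04]
```

>>> {"op": "send_rows", "data": {"series": [0,0,0,0,0,0,1,0,0,0,0,0,0,1,0,0,0,0,0,6,1,0,0,0,0,0,12,1,0,0,0,0,0,18,1,0,0,0,0,0,24,1,0,0,0,0,0,30,1,0,0,0,0,0,36,1,0,0,0,0,0,42,1,0,0,0,0,0,48,1]}}

```text
clock: 6.52
tcp_pos: [0.5811, 0.0975, 0.0598]
orientation: [-0.001, 0.711, 0.703, -0.001]
wrist_force: [-0.2, -0.8, -0.3]
finger_gap: 0.0854
```

>>> {"op": "send_rows", "data": {"series": [0,0,0,0,0,0,0.4,0,0,0,0,0,0,0.4,0,0,0,0,0,0,0.4,0,0,0,0,0,0,0.4,0,0,0,0,0,0,0.4,0,0,0,0,0,0,0.4]}}

```text
clock: 7.02
tcp_pos: [0.582, 0.0975, 0.0607]
orientation: [0.0, 0.709, 0.706, 0.0]
wrist_force: [-0.3, -0.3, 2.6]
finger_gap: 0.0628
```

>>> {"op": "send_rows", "data": {"series": [0,0,-0.01,0,0,-6,0.4,0,0,-0.02,0,0,-12,0.4,0,0,-0.03,0,0,-18,0.4,0,0,-0.04,0,0,-24,0.4]}}

```text
clock: 7.35
tcp_pos: [0.5825, 0.0975, 0.0612]
orientation: [0.001, 0.544, 0.839, 0.0]
wrist_force: [1.1, -0.1, 2.3]
finger_gap: 0.0626
```

Run:
```python
from h import *
s=get_state();print(s["clock"],s["wrist_force"],s["ft_torque"],s["finger_gap"],s["orientation"])
```

```text
7.35 [ 1.1185629  -0.10976483  2.28600457] [-0.07656001 -0.30140521 -0.06783452] 0.06255478777713433 [5.74727156e-04 5.44456531e-01 8.38788801e-01 3.21476741e-04]
```

>>> {"op": "send_rows", "data": {"series": [0,0,-0.01,0,0,-6,0.4,0,0,-0.02,0,0,-12,0.4,0,0,-0.03,0,0,-18,0.4,0,0,-0.04,0,0,-24,0.4,0,0,-0.04,0,0,-24,0.4]}}

```text
clock: 7.77
tcp_pos: [0.5829, 0.0976, 0.0617]
orientation: [0.001, 0.359, 0.933, 0.0]
wrist_force: [1.3, 0.8, 2.5]
finger_gap: 0.0626
```

>>> {"op": "send_rows", "data": {"series": [0,0,0,0,0,0,1,0,0,0,0,0,0,1,0,0,0,0,0,6,1,0,0,0,0,0,12,1,0,0,0,0,0,18,1,0,0,0,0,0,24,1,0,0,0,0,0,30,1,0,0,0,0,0,36,1,0,0,0,0,0,42,1,0,0,0,0,0,48,1]}}

```text
clock: 8.6
tcp_pos: [0.5809, 0.0975, 0.0607]
orientation: [-0.001, 0.711, 0.703, -0.001]
wrist_force: [-0.5, -0.4, -0.0]
finger_gap: 0.0854
```

>>> {"op": "send_rows", "data": {"series": [0,0,0,0,0,0,0.4,0,0,0,0,0,0,0.4,0,0,0,0,0,0,0.4,0,0,0,0,0,0,0.4,0,0,0,0,0,0,0.4,0,0,0,0,0,0,0.4]}}

```text
clock: 9.1
tcp_pos: [0.5822, 0.0975, 0.0615]
orientation: [0.0, 0.709, 0.706, 0.0]
wrist_force: [0.9, -0.6, 2.0]
finger_gap: 0.0635
```

>>> {"op": "send_rows", "data": {"series": [0,0,-0.01,0,0,-6,0.4,0,0,-0.02,0,0,-12,0.4,0,0,-0.03,0,0,-18,0.4,0,0,-0.04,0,0,-24,0.4,0,0,-0.05,0,0,-30,0.4,0,0,-0.06,0,0,-36,0.4,0,0,-0.07,0,0,-42,0.4,0,0,-0.07,0,0,-42,0.4]}}

```text
clock: 9.77
tcp_pos: [0.5829, 0.0976, 0.0624]
orientation: [0.001, 0.408, 0.913, 0.001]
wrist_force: [2.5, 1.0, 2.0]
finger_gap: 0.0629
```

Run:
```python
from h import *
s=get_state();print(s["clock"],s["wrist_force"],s["ft_torque"],s["finger_gap"],s["orientation"])
im=snap("wrist","w3.png")[60:420,100:460]
im2=snap("scene","s3.png")[180:280,220:380]
cv2.imwrite("pics/v3.png",cv2.convertScaleAbs(np.hstack([im,cv2.resize(im2,(400,250)) if 0 else cv2.copyMakeBorder(cv2.resize(im2,(432,270)),0,90,0,0,0)]),alpha=1.7))
```

```text
9.7667 [2.54707049 1.01667766 1.99652178] [ 0.24027582 -0.54391129  0.10351653] 0.06293010615508035 [8.34090479e-04 4.07734588e-01 9.13099922e-01 5.85036083e-04]
```

View pics/v3.png

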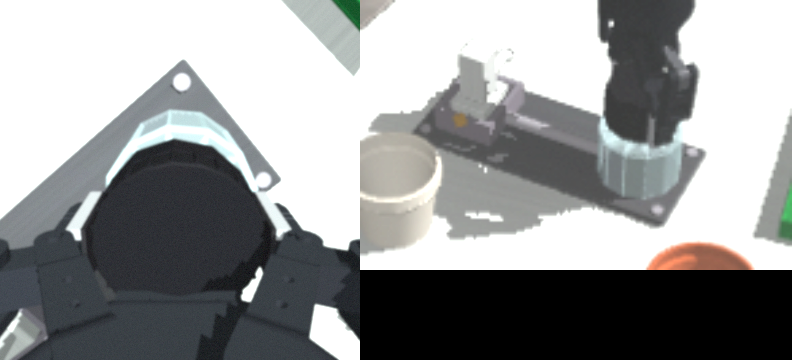

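The cap is held squarely between the pads, and the station and pot are undisturbed. It has turned 138° in three grips, so I'll continue in small steps and test the lift.

>>> {"op": "send_rows", "data": {"series": [0,0,-0.01,0,0,-4,0.4,0,0,-0.02,0,0,-8,0.4,0,0,-0.02,0,0,-8,0.4,0,0,-0.12,0,0,-8,0.4,0,0,-0.15,0,0,-8,0.4]}}

```text
clock: 10.28
tcp_pos: [0.5829, 0.0977, 0.0635]
orientation: [0.001, 0.346, 0.938, 0.0]
wrist_force: [6.4, 1.2, -2.3]
finger_gap: 0.0633
```

Run:
```python
from h import *
s=get_state();print(s["clock"],s["wrist_force"],s["ft_torque"],s["finger_gap"],s["orientation"],s["tcp_pos"])
```

```text
10.2833 [ 6.40625404  1.20380669 -2.29688003] [ 0.21022386 -1.14365756  0.00690117] 0.06329664126870087 [8.10463924e-04 3.46108413e-01 9.38194076e-01 4.29263135e-04] [0.58289346 0.09765425 0.06346773]
```

>>> {"op": "send_rows", "data": {"series": [0,0,0,0,0,-4,0.4,0,0,0,0,0,-8,0.4,0,0,0,0,0,-8,0.4,0,0,-0.15,0,0,-8,0.4,0,0,-0.3,0,0,-8,0.4,0,0,-0.3,0,0,-8,0.4]}}

```text
clock: 10.78
tcp_pos: [0.5829, 0.0979, 0.0663]
orientation: [0.001, 0.28, 0.96, 0.001]
wrist_force: [5.9, 2.2, -1.7]
finger_gap: 0.0632
```

Run:
```python
from h import *
s=get_state();print(s["clock"],s["wrist_force"],s["ft_torque"],s["finger_gap"],s["orientation"],s["tcp_pos"])
```

```text
10.7833 [ 5.86081765  2.19012215 -1.74340314] [ 0.35163195 -1.22002552 -0.04098424] 0.06322565111278103 [6.81212429e-04 2.79696715e-01 9.60087973e-01 6.06181801e-04] [0.58287814 0.09794246 0.06626254]
```

>>> {"op": "send_rows", "data": {"series": [0,0,-0.3,0,0,0,0.4,0,0,-0.6,0,0,0,0.4,0,0,-0.9,0,0,0,0.4,0,0,-0.9,0,0,0,0.4]}}

```text
clock: 11.12
tcp_pos: [0.5804, 0.0975, 0.0738]
orientation: [-0.002, 0.279, 0.96, -0.001]
wrist_force: [4.5, 0.2, -9.3]
finger_gap: 0.0628
```

Run:
```python
from h import *
s=get_state();print(s["clock"],s["wrist_force"],s["ft_torque"],s["finger_gap"],s["orientation"],s["tcp_pos"])
```

```text
11.1167 [ 4.50552336  0.23733606 -9.32854363] [ 0.09722253 -0.72876616  0.02938298] 0.0628472827438645 [-1.61509224e-03  2.78909522e-01  9.60315865e-01 -5.56621793e-04] [0.5804452  0.09747229 0.07383669]
```

Run:
```python
from h import *
for _ in range(3):
    read_camera("wrist");s=get_state();print(s["wrist_force"].round(1),s["tcp_pos"].round(4))
im=snap("wrist","w4.png")[0:420,60:500]
im2=snap("scene","s4.png")[180:260,280:360]
cv2.imwrite("pics/v4.png",cv2.convertScaleAbs(np.hstack([im[:,:],cv2.resize(im2,(350,350)) if 0 else cv2.copyMakeBorder(cv2.resize(im2,(350,350)),0,70,0,0,0)]),alpha=1.7))
```

```text
[  4.4   0.3 -10.5] [0.5805 0.0974 0.0738]
[  3.7  -0.2 -11.2] [0.5805 0.0974 0.0738]
[  3.8   0.5 -13.1] [0.5805 0.0974 0.0739]
```

View pics/v4.png

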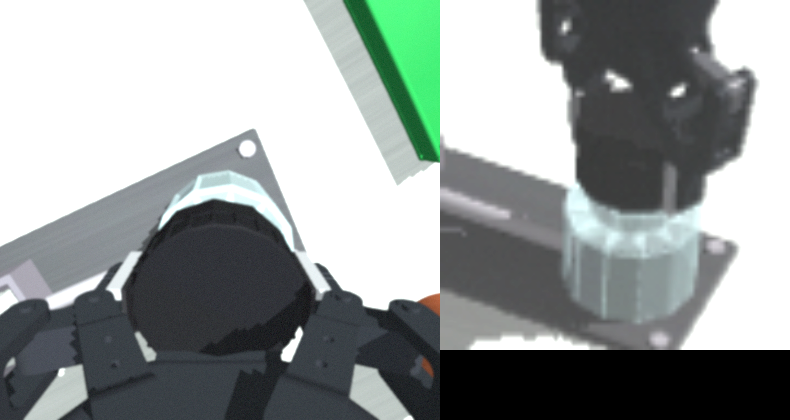

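The cap's apparent size between the pads is unchanged, so it has risen with the gripper. A downward pull of about 13 N remains, with a 2 mm sideways offset. I'll recentre by +2.3 mm in x, turn slightly further and lift gently.

>>> {"op": "send_rows", "data": {"series": [-0.2,0.13,0,0,0,0,0.4,-0.2,0.13,0,0,0,-3,0.4,-0.2,0.13,0,0,0,-3,0.4]}}

```text
clock: 11.62
tcp_pos: [0.5841, 0.0975, 0.0762]
orientation: [0.0, 0.252, 0.968, -0.0]
wrist_force: [-0.2, 0.6, -0.7]
finger_gap: 0.0632
```

Run:
```python
from h import *
for _ in range(2):
    read_camera("wrist");s=get_state();print(s["wrist_force"].round(1),s["ft_torque"].round(2),s["tcp_pos"].round(4),s["orientation"].round(3),s["joint_pos"].round(3))
```

```text
[-0.4  0.7 -1. ] [0.03 0.02 0.01] [0.5846 0.0975 0.0765] [0.001 0.253 0.967 0.   ] [ 0.03   0.434 -0.169  0.967 -0.     0.542]
[ 0.4  0.4 -2.2] [-0.07  0.    0.03] [0.5848 0.0975 0.0766] [0.001 0.253 0.967 0.   ] [ 0.03   0.434 -0.169  0.966 -0.     0.543]
```

Run:
```python
from h import *
im=cv2.imread("pics/a_top.png")[:, :230].copy(); c=cam("top")
b,g,r=[im[...,k].astype(int) for k in range(3)]
m=((g>1.6*r)&(g>1.6*b)&(g>20)).astype(np.uint8)
n,l,st,ce=cv2.connectedComponentsWithStats(m);k=1+np.argmax(st[1:,4]);print(st[k],ce[k])
rc=cv2.minAreaRect(np.argwhere(l==k)[:,::-1].astype(np.float32));print(rc)
for q in cv2.boxPoints(rc): print(q,atz(c,q,.022)[:2].round(4),atz(c,q,0)[:2].round(4))
t=atz(c,rc[0],.014);print("tray c",t)
print(go([t[0],t[1],.18],90+0)); print(avg(2)[0])
```

```text
[ 133  209   59   80 3074] [163.12914769 248.370527  ]
((162.0, 248.5), (79.0, 58.0), 90.0)
[133. 209.] [0.6156 0.3688] [0.6198 0.3786]
[191. 209.] [0.6144 0.2332] [0.6186 0.2395]
[191. 288.] [0.436  0.2254] [0.4357 0.2315]
[133. 288.] [0.4363 0.3558] [0.4359 0.3652]
tray c [0.52453754 0.29834177 0.014     ]
(array([ 15.08,  14.55, -10.35]), array([ 0.1,  0.1, 60.6]))
[0.58480438 0.09756433 0.07655017]
```

>>> {"op": "send_rows", "data": {"series": [0,0,-1.5,0,0,0,0.4,0,0,-4,0,0,0,0.4,0,0,-7.5,0,0,4,0.4,2,2,-10,0,0,10,0.4,4.5,4.2,-10.3,0,0,17,0.4,7,6.5,-10.3,0,0,24,0.4,9.5,9,-10.3,0,0,31,0.4,12,11.5,-10.3,0,0,38,0.4,14,13.5,-10.3,0,0,45,0.4,15.1,14.6,-10.3,0,0,52,0.4]}}

```text
clock: 12.65
tcp_pos: [0.5227, 0.3018, 0.1792]
orientation: [-0.0, 0.653, 0.757, 0.001]
wrist_force: [0.8, 0.1, -1.4]
finger_gap: 0.0628
```

Run:
```python
from h import *
print(get_state()["finger_gap"],get_state()["wrist_force"])
snap("wrist","w5.png");snap("top","t5.png");c=cam("wrist")
for d in silhouettes("wrist","cap_mid")[:2]: print(d["p"],d["box"],cen(d["pixels"]))
print(avg(2)[0]);print(go([.524,.300,.04],90))
```

```text
0.06281904371653907 [ 0.77434612  0.08747505 -1.35265125]
0.68 [191.1, 196.8, 174.1, 160.1] (np.float64(278.0636671548883), np.float64(282.553460270963))
[0.52399013 0.29859398 0.17873043]
(array([1.800e-01, 1.000e-02, 1.387e+01]), array([0. , 0. , 8.8]))
```

>>> {"op": "send_rows", "data": {"series": [0.1,0,3.5,0,0,4,0.4,0.1,0,7.5,0,0,8.8,0.4,0.1,0,11.5,0,0,8.8,0.4,0.1,0,14.5,0,0,8.8,0.4,0.1,0,16.3,0,0,8.8,0.4,0.1,0,16.3,0,0,8.8,0.4,0.1,0,16.3,0,0,8.8,0.4]}}

```text
clock: 13.48
tcp_pos: [0.5235, 0.2982, 0.0148]
orientation: [-0.0, 0.708, 0.706, -0.001]
wrist_force: [-0.5, 0.7, -0.3]
finger_gap: 0.0629
```

>>> {"op": "send_rows", "data": {"series": [0,0,0.2,0,0,0,0.4,0,0,0.4,0,0,0,0.4,0,0,0.6,0,0,0,0.4,0,0,0.6,0,0,0,0.4,0,0,0.6,0,0,0,0.4]}}

```text
clock: 13.9
tcp_pos: [0.5242, 0.2999, 0.0102]
orientation: [0.0, 0.708, 0.707, 0.001]
wrist_force: [-0.1, -0.8, -0.7]
finger_gap: 0.0629
```

>>> {"op": "send_rows", "data": {"series": [0,0,0.2,0,0,0,0.4,0,0,0.4,0,0,0,0.4,0,0,0.4,0,0,0,0.4,0,0,0.4,0,0,0,0.4]}}

```text
clock: 14.23
tcp_pos: [0.5236, 0.2997, 0.0052]
orientation: [-0.0, 0.708, 0.707, -0.0]
wrist_force: [0.9, -1.3, -1.1]
finger_gap: 0.063
```

>>> {"op": "send_rows", "data": {"series": [0,0,0.1,0,0,0,0.4,0,0,0.2,0,0,0,0.4,0,0,0.2,0,0,0,0.4]}}

```text
clock: 14.48
tcp_pos: [0.5237, 0.2996, 0.0032]
orientation: [-0.0, 0.708, 0.707, -0.0]
wrist_force: [0.0, -0.7, -0.2]
finger_gap: 0.0632
```

>>> {"op": "send_rows", "data": {"series": [0,0,0,0,0,0,0.85,0,0,0,0,0,0,0.95,0,0,0,0,0,0,1,0,0,-1,0,0,0,1,0,0,-4,0,0,0,1,0,0,-8,0,0,0,1,0,0,-12,0,0,0,1,0,0,-16,0,0,0,1,0,0,-20,0,0,0,1,0,0,-20,0,0,0,1]}}

```text
clock: 15.32
tcp_pos: [0.5276, 0.3014, 0.2139]
orientation: [0.003, 0.708, 0.707, 0.007]
wrist_force: [1.2, 0.2, 0.5]
finger_gap: 0.0856
```

Run:
```python
from h import *
im=snap("wrist","w6.png");c=cam("wrist")
for d in silhouettes("wrist","cap_mid")[:2]: print(d["p"],d["box"],cen(d["pixels"]),atz(c,cen(d["pixels"]),.03))
t=snap("top","t6.png")
cv2.imwrite("pics/v6.png",cv2.convertScaleAbs(np.hstack([cv2.resize(im,(400,300)),cv2.resize(t[120:340,110:400],(400,300))]),alpha=1.7))
print(go([.44,-.30,.25],90),avg(2)[0])
```

```text
0.8 [242.4, 153.8, 62.4, 66.2] (np.float64(272.0895980362074), np.float64(187.08284749923288)) [0.52217562 0.30165571 0.03      ]
(array([-59.99,  -8.31,  -4.6 ]), array([ 0.1, -0. , -0.1])) [0.52313111 0.29945367 0.20267432]
```

View pics/v6.png

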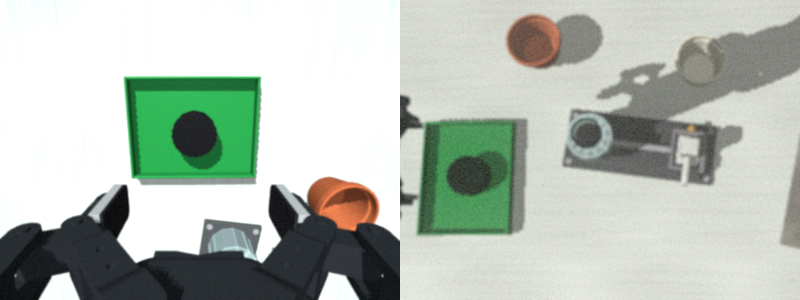

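The cap lies flat near the middle of the tray and the jar is open with its ring in place. Now to the board.

>>> {"op": "send_rows", "data": {"series": [-4,-0.4,0,0,0,0,1,-8,-0.7,0,0,0,0,1,-12,-1,0,0,0,0,1,-16,-1.4,0,0,0,0,1,-20,-1.7,0,0,0,0,1,-24,-2,0,0,0,0,1,-28,-2.4,0,0,0,0,1,-32,-2.7,0,0,0,0,1,-36,-3,0,0,0,0,1,-40,-3.4,0,0,0,0,1]}}

```text
clock: 16.4
tcp_pos: [0.4876, -0.1017, 0.2018]
orientation: [-0.001, 0.708, 0.707, -0.001]
wrist_force: [0.8, 0.1, 0.0]
finger_gap: 0.0851
```

>>> {"op": "send_rows", "data": {"series": [-4,-0.4,0,0,0,0,1,-8,-0.7,0,0,0,0,1,-12,-1,0,0,0,0,1,-16,-1.4,0,0,0,0,1,-19.5,-1.6,0,0,0,0,1,-19.5,-1.6,0,0,0,0,1,-19.5,-1.6,0,0,0,0,1,-19.5,-1.6,0,0,0,0,1]}}

```text
clock: 17.07
tcp_pos: [0.472, -0.2943, 0.2019]
orientation: [-0.002, 0.708, 0.706, 0.0]
wrist_force: [0.0, -0.0, -0.0]
finger_gap: 0.0855
```

```bash
cat >> h.py <<'E'
def blobs(name,im,z,roi=None):
    """orange plug blobs -> (px, world at z)"""
    c=cam(name); h=cv2.cvtColor(im,cv2.COLOR_BGR2HSV)
    m=cv2.inRange(h,(4,90,40),(24,255,255))
    m=cv2.morphologyEx(m,cv2.MORPH_OPEN,np.ones((3,3)))
    n,l,st,ce=cv2.connectedComponentsWithStats(m); out=[]
    for k in range(1,n):
        if st[k,4]>60:
            x,y,w,hh,a=st[k]; e=(x+w/2-.5,y+hh/2-.5)
            out.append((np.round(ce[k],1),st[k].tolist(),atz(c,ce[k],z).round(4)))
    return out
E
python3 - <<'E'
from h import *
p=avg(2)[0];im=snap("wrist","w7.png");print(p)
c=cam("wrist");np.savez("w7.npz",*c)
for b in blobs("wrist",im,.016): print(*b)
for d in silhouettes("wrist","plug0_mid"): print(round(d["p"],2),d["box"],np.round(cen(d["pixels"]),1),atz(c,cen(d["pixels"]),.016)[:2].round(4))
for q in [(447,239),(410,259),(440,270),(408,286),(435,297)]: print("top",atz(cam("top"),q,.016)[:2])
cv2.imwrite("pics/v7.png",cv2.convertScaleAbs(im,alpha=1.7))
E
```

```text
[ 0.47244338 -0.29367646  0.20247555]
[245.3 147.8] [231, 133, 29, 30, 681] [ 0.4396 -0.255   0.016 ]
[303.2 157.1] [289, 143, 29, 30, 679] [ 0.4974 -0.2643  0.016 ]
[222.6 205.2] [209, 192, 28, 28, 610] [ 0.4145 -0.3141  0.016 ]
[278.5 219.6] [265, 206, 28, 28, 611] [ 0.4727 -0.3297  0.016 ]
[526.1 219.6] [491, 210, 69, 21, 1069] [ 0.7377 -0.3299  0.016 ]
[341.6 238.2] [328, 225, 28, 28, 603] [ 0.5402 -0.3505  0.016 ]
top [ 0.54170955 -0.34737554]
top [ 0.49761112 -0.26199975]
top [ 0.47302022 -0.32649818]
top [ 0.43861122 -0.25396064]
top [ 0.41474805 -0.31120704]
```

View pics/v7.png

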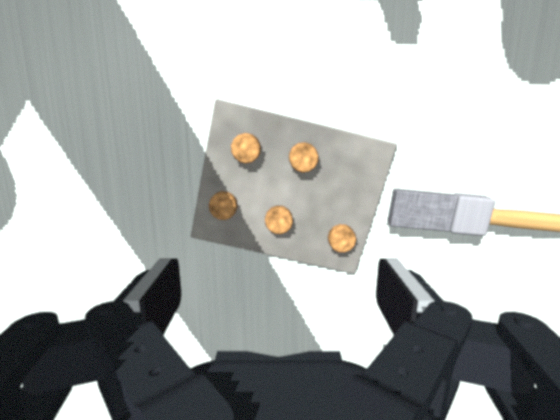

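The wrist view shows all five plugs upright on the board, matching the top-camera positions to about 3 mm. I'll pick the one at (303,157) first, with the gap at 50 mm to clear its neighbours.

>>> {"op": "send_rows", "data": {"series": [1.5,1.3,4,0,0,0,0.59,2.9,2.5,8,0,0,0,0.59,2.9,2.5,12,0,0,0,0.59,2.9,2.5,15.5,0,0,0,0.59,2.9,2.5,18,0,0,0,0.59,2.9,2.5,19.1,0,0,0,0.59,2.9,2.5,19.4,0,0,0,0.59,2.9,2.5,19.4,0,0,0,0.59,2.9,2.5,19.4,0,0,0,0.2,2.9,2.5,19.4,0,0,0,0.2], "newtons": 30}}

```text
clock: 18.1
tcp_pos: [0.4996, -0.2673, 0.0118]
orientation: [0.002, 0.708, 0.707, 0.0]
wrist_force: [-1.8, 1.8, 10.5]
finger_gap: 0.0279
```

>>> {"op": "send_rows", "data": {"series": [0,0,0,0,0,0,0.2,0,0,0,0,0,0,0.2,0,0,0,0,0,0,0.2]}}

```text
clock: 18.35
tcp_pos: [0.4996, -0.2673, 0.0119]
orientation: [0.002, 0.708, 0.707, 0.001]
wrist_force: [-0.0, 2.2, 6.7]
finger_gap: 0.0274
```

>>> {"op": "send_rows", "data": {"series": [0,0,-1,0,0,0,0.2,0,0,-4,0,0,0,0.2,0,0,-8,0,0,0,0.2,0,0,-11,0,0,0,0.2,0,0,-11,0,0,0,0.2,0,0,-11,0,0,0,0.2]}}

```text
clock: 18.85
tcp_pos: [0.4997, -0.2676, 0.1231]
orientation: [0.003, 0.708, 0.707, 0.0]
wrist_force: [-0.1, -0.2, -1.0]
finger_gap: 0.0271
```

Run:
```python
from h import *
s=get_state();print(s["finger_gap"],s["wrist_force"])
im=snap("wrist","w8.png");p=avg(3)[0];print(p,go([.583,.097,.14],90))
for b in blobs("wrist",im,.016): print(*b)
cv2.imwrite("pics/v8.png",cv2.convertScaleAbs(im,alpha=1.7))
```

```text
0.027070891176675316 [-0.13422446 -0.1634708  -0.9541012 ]
[ 0.49726974 -0.26581562  0.11884699] (array([36.27,  8.54, -2.14]), array([-0.1, -0.1, -0.1]))
[200.4 188.2] [182, 170, 38, 38, 1134] [ 0.437  -0.2506  0.016 ]
[276.8 258.1] [247, 225, 63, 67, 3356] [ 0.4952 -0.3083  0.016 ]
[174.8 257.8] [157, 241, 36, 35, 993] [ 0.4125 -0.3081  0.016 ]
[535.8 270.9] [510, 260, 50, 23, 962] [ 0.711  -0.3209  0.016 ]
```

View pics/v8.png

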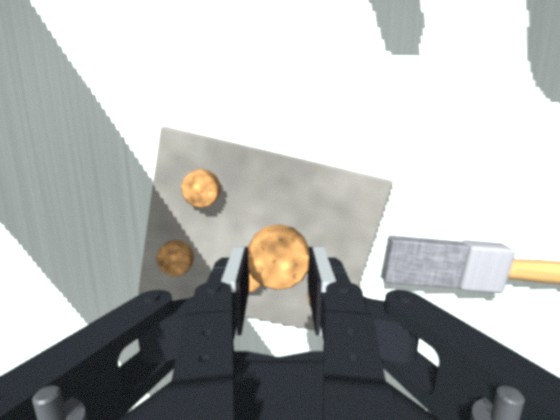

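Run:
```python
from h import *
c=cam("wrist");p,Rm,s=tool();print(p,s["finger_gap"])
for z in(.12,.125,.13,.135):
    print(z,Rm.T@(atz(c,(277.5,257),z)-p)*1000, "radius mm",32/328.*np.linalg.norm(atz(c,(277.5,257),z)-c[2])*1000)
for x in(-11,0,11):
  for z in(0,-18.7): print(x,z,proj(c,p+Rm@np.array([x/1000,.0137,z/1000])),proj(c,p+Rm@np.array([x/1000,-.0137,z/1000])))
```

```text
[ 0.49697165 -0.26557051  0.11823351] 0.027499101098074866
0.12 [ 3.36204044 -0.62466126 -1.76030712] radius mm 15.060021849381787
0.125 [ 5.53832368 -0.61283211 -6.75720556] radius mm 14.528289089293489
0.13 [  7.71460693  -0.60100296 -11.754104  ] radius mm 13.996556329205198
0.135 [  9.89089017  -0.58917381 -16.75100244] radius mm 13.464823569116897
-11 0 [[307.20377941 283.01779063]] [[250.46533272 283.04806085]]
-11 -18.7 [[310.91181361 303.91509959]] [[246.93446662 303.94869377]]
0 0 [[307.75097085 262.0415573 ]] [[249.917211   262.07316619]]
0 -18.7 [[311.62018094 280.6793519 ]] [[246.22936274 280.71457288]]
11 0 [[308.31172994 240.23121569]] [[249.35508806 240.26422583]]
11 -18.7 [[312.34928144 256.37804745]] [[245.50311653 256.41498023]]
```

The plug is held, though only by its upper 6 mm, because the arm was still settling when the fingers closed. I'll carry it to the jar, and allow more settling time before the next grasps.

>>> {"op": "send_rows", "data": {"series": [2,0.4,-1.5,0,0,0,0.2,5.5,1.2,-2.2,0,0,0,0.2,9.5,2.2,-2.2,0,0,0,0.2,13.5,3.2,-2.2,0,0,0,0.2,17.5,4.2,-2.2,0,0,0,0.2,21.5,5.1,-2.2,0,0,0,0.2,25.5,6.1,-2.2,0,0,0,0.2,29.5,7,-2.2,0,0,0,0.2,33,7.9,-2.2,0,0,0,0.2,36.2,8.6,-2.2,0,0,0,0.2]}}

```text
clock: 19.88
tcp_pos: [0.5838, 0.0981, 0.1398]
orientation: [-0.001, 0.707, 0.707, -0.001]
wrist_force: [-0.4, 0.5, -0.2]
finger_gap: 0.0275
```

>>> {"op": "send_rows", "data": {"series": [0,0,0,0,0,0,0.2,0,0,0,0,0,0,0.2,0,0,2,0,0,0,0.2,0,0,3.8,0,0,0,0.2,0,0,3.8,0,0,0,0.2,0,0,3.8,0,0,0,0.2]}}

```text
clock: 20.38
tcp_pos: [0.5828, 0.0944, 0.1019]
orientation: [-0.001, 0.708, 0.706, -0.002]
wrist_force: [-0.0, -0.2, -0.4]
finger_gap: 0.0272
```

Run:
```python
from h import *
im=snap("wrist","w9.png");p=avg(3)[0];print(p,get_state()["finger_gap"],go([.583,.097,.1],90))
```

```text
[0.58499086 0.09486724 0.10431361] 0.02735159904328507 (array([ 0.2 , -0.23,  0.46]), array([ 0.1,  0. , -0.1]))
```

>>> {"op": "send_rows", "data": {"series": [-0.1,-0.15,0.5,0,0,0,0.2,-0.1,-0.15,0.5,0,0,0,0.2,-0.1,-0.15,0.5,0,0,0,0.2,-0.1,-0.15,0.5,0,0,0,0.59,-0.1,-0.15,0.5,0,0,0,0.59,-0.1,-0.15,0.5,0,0,0,0.59,-0.1,-0.15,0.5,0,0,0,0.59,-0.1,-0.15,-3,0,0,0,0.59,-0.1,-0.15,-7,0,0,0,0.59,-0.1,-0.15,-9.8,0,0,0,0.59]}}

```text
clock: 21.42
tcp_pos: [0.5832, 0.0947, 0.204]
orientation: [0.0, 0.708, 0.707, 0.0]
wrist_force: [1.4, -0.2, 0.7]
finger_gap: 0.0502
```

>>> {"op": "send_rows", "data": {"series": [-4,-1.1,0,0,0,0,0.59,-8,-2.3,0,0,0,0,0.59,-12,-3.4,0,0,0,0,0.59,-16,-4.5,0,0,0,0,0.59,-20,-5.6,0,0,0,0,0.59,-24,-6.8,0,0,0,0,0.59,-28,-7.9,0,0,0,0,0.59,-32,-9,0,0,0,0,0.59,-36,-10.1,0,0,0,0,0.59,-38.8,-11.1,0,0,0,0,0.59]}}

```text
clock: 22.25
tcp_pos: [0.4706, -0.2965, 0.2017]
orientation: [0.001, 0.708, 0.706, -0.0]
wrist_force: [0.4, -0.8, 0.1]
finger_gap: 0.0502
```

Run:
```python
from h import *
t=snap("top","t9.png");p=avg(3)[0];im=snap("wrist","w10.png");print(p,go([.4724,-.2937,.2025],90))
for b in blobs("wrist",im,.016): print(*b)
print("top");
for b in blobs("top",t,.016): print(*b)
v=np.hstack([cv2.resize(t[180:260,210:350],(560,320)),cv2.resize(im,(240,320))])
cv2.imwrite("pics/v9.png",cv2.convertScaleAbs(v,alpha=2))
```

```text
[ 0.47056238 -0.29556295  0.20133985] (array([-0.09,  0.11, -0.11]), array([-0. , -0. , -0.1]))
[246.5 147.3] [232, 133, 30, 30, 690] [ 0.4397 -0.2537  0.016 ]
[223.8 205.2] [210, 192, 28, 28, 611] [ 0.4146 -0.3128  0.016 ]
[279.9 219.4] [267, 206, 27, 28, 608] [ 0.4727 -0.3283  0.016 ]
[527.2 218.3] [493, 209, 67, 21, 1031] [ 0.7361 -0.3279  0.016 ]
[380.3 243.5] [367, 231, 27, 26, 527] [ 0.5803 -0.3555  0.016 ]
top
[405.8  60.3] [235, 49, 325, 25, 5556] [ 0.9845 -0.2826  0.016 ]
[140.6  64.5] [123, 57, 36, 16, 408] [0.9872 0.3796 0.016 ]
[39.2 70.4] [0, 59, 85, 25, 1623] [0.9772 0.6399 0.016 ]
[91.9 63.8] [86, 59, 13, 11, 88] [0.992  0.5051 0.016 ]
[455.  74.] [440, 73, 31, 3, 93] [ 0.9456 -0.3999  0.016 ]
[511.5  73. ] [501, 72, 22, 3, 66] [ 0.946  -0.5367  0.016 ]
[214.5 147.9] [198, 131, 28, 38, 464] [0.7636 0.1848 0.016 ]
[430.9 149.2] [429, 137, 6, 25, 117] [ 0.7536 -0.3271  0.016 ]
[208.  154.3] [200, 148, 15, 12, 94] [0.7479 0.1998 0.016 ]
[448.6 221.3] [443, 216, 12, 12, 109] [ 0.5818 -0.3542  0.016 ]
[440.1 269.6] [434, 264, 13, 12, 136] [ 0.4739 -0.3268  0.016 ]
[407.1 285.1] [401, 279, 13, 13, 130] [ 0.4406 -0.252   0.016 ]
[434.3 296.2] [430, 291, 10, 12, 79] [ 0.4166 -0.3099  0.016 ]
```

View pics/v9.png

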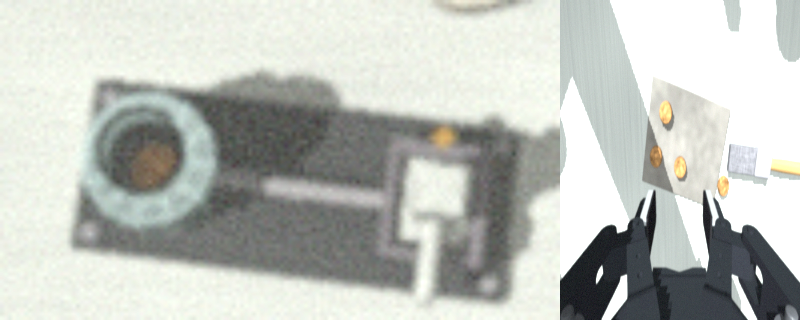

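The top view shows the plug inside the jar at crop (150,165). The plug that was at (0.540,−0.350) has been knocked to about (0.580,−0.355), off the board beside the brush. I'll leave it until last and take the plug at (0.4397,−0.2537) now.

>>> {"op": "send_rows", "data": {"series": [2,-1.5,4,0,0,0,0.59,4.2,-3.1,8,0,0,0,0.59,4.2,-3.1,12,0,0,0,0.59,4.2,-3.1,15.5,0,0,0,0.59,4.2,-3.1,18.5,0,0,0,0.59,4.2,-3.1,19.3,0,0,0,0.59,4.2,-3.1,19.3,0,0,0,0.59,4.2,-3.1,19.3,0,0,0,0.59,4.2,-3.1,19.3,0,0,0,0.59,4.2,-3.1,19.3,0,0,0,0.59]}}

```text
clock: 23.33
tcp_pos: [0.4424, -0.2524, 0.0108]
orientation: [0.002, 0.707, 0.707, 0.0]
wrist_force: [0.6, -0.2, -0.2]
finger_gap: 0.0504
```

Run:
```python
from h import *
print(avg(3)[0],get_state()["wrist_force"])
```

```text
[ 0.44185015 -0.25216504  0.01025923] [ 0.93239588  0.81252999 -0.3847984 ]
```

>>> {"op": "send_rows", "data": {"series": [-0.1,-0.2,0.25,0,0,0,0.59,-0.1,-0.2,0.25,0,0,0,0.59,-0.1,-0.2,0.25,0,0,0,0.59,-0.1,-0.2,0.25,0,0,0,0.2,-0.1,-0.2,0.25,0,0,0,0.2,-0.1,-0.2,0.25,0,0,0,0.2,-0.1,-0.2,0.25,0,0,0,0.2], "newtons": 30}}

```text
clock: 24.07
tcp_pos: [0.4384, -0.2522, 0.0061]
orientation: [-0.0, 0.708, 0.707, -0.0]
wrist_force: [-1.8, 0.7, 2.9]
finger_gap: 0.0278
```

>>> {"op": "send_rows", "data": {"series": [0,0,-1,0,0,0,0.2,0,0,-4,0,0,0,0.2,0,0,-8,0,0,0,0.2,0,0,-11,0,0,0,0.2,0,0,-13,0,0,0,0.2,0,0,-13,0,0,0,0.2,0,0,-13,0,0,0,0.2]}}

```text
clock: 24.65
tcp_pos: [0.4395, -0.2528, 0.1377]
orientation: [0.002, 0.708, 0.707, 0.0]
wrist_force: [0.1, -0.7, -0.1]
finger_gap: 0.0277
```

```bash
cat >> h.py <<'E'
def held():
    """held plug: blob nearest tips -> offset from TCP in tool frame (mm), assuming top 8 mm behind TCP"""
    im=read_camera("wrist");c=cam("wrist");p,Rm,s=tool()
    b=[x for x in blobs("wrist",im,.0) if 2200<x[1][4]<9000 and abs(x[0][0]-278)<40]
    for x in b:
        l,t,w,h,a=x[1]; e=(l+w/2-.5,t+h/2-.5)
        print("held px",e,"w",w,"h",h)
        for dz in(.004,.008): print(dz,(Rm.T@(atz(c,e,p[2]+dz)-p)*1000).round(1),"r",round(w/2/328*1000*(c[2][2]-p[2]-dz),1))
    if not b: print("no held blob",[x[:2] for x in blobs("wrist",im,.0)])
E
python3 - <<'E'
from h import *
held();p=avg(3)[0];print(p,get_state()["finger_gap"],go([.583,.097,.14],90))
E
```

```text
held px (278.0, 274.0) w 65 h 67
0.004 [-4.2 -0.4 -4. ] r 13.8
0.008 [-2.2 -0.4 -8. ] r 13.4
[ 0.43771209 -0.25148844  0.13480049] 0.02819509206696127 (array([34.86, 14.49, -0.52]), array([-0.1, -0.1, -0.1]))
```

>>> {"op": "send_rows", "data": {"series": [2,0.9,-0.5,0,0,0,0.2,5.5,2.3,-0.5,0,0,0,0.2,9,3.8,-0.5,0,0,0,0.2,12.5,5.2,-0.5,0,0,0,0.2,16,6.7,-0.5,0,0,0,0.2,20,8.3,-0.5,0,0,0,0.2,24,10,-0.5,0,0,0,0.2,28,11.6,-0.5,0,0,0,0.2,32,13.3,-0.5,0,0,0,0.2,35,14.5,-0.5,0,0,0,0.2]}}

```text
clock: 25.68
tcp_pos: [0.5837, 0.1, 0.1393]
orientation: [-0.001, 0.707, 0.707, -0.001]
wrist_force: [0.5, -0.8, -0.5]
finger_gap: 0.0279
```

>>> {"op": "send_rows", "data": {"series": [0,0,0,0,0,0,0.2,0,0,0,0,0,0,0.2,0,0,2,0,0,0,0.2,0,0,3.8,0,0,0,0.2,0,0,3.8,0,0,0,0.2,0,0,3.8,0,0,0,0.2,0,0,3.8,0,0,0,0.2]}}

```text
clock: 26.27
tcp_pos: [0.5838, 0.0966, 0.1033]
orientation: [-0.0, 0.708, 0.706, -0.0]
wrist_force: [-0.6, 0.4, 0.8]
finger_gap: 0.0278
```

Run:
```python
from h import *
p=avg(4)[0];held();print(p,get_state()["finger_gap"],go([.583,.099,.096],90))
```

```text
held px (278.0, 273.5) w 65 h 68
0.004 [-3.9 -0.4 -4. ] r 13.8
0.008 [-1.9 -0.4 -8. ] r 13.4
[0.58465112 0.0970105  0.10407346] 0.028121810366283098 (array([ 0.16, -0.16,  0.8 ]), array([ 0.1,  0. , -0.1]))
```

>>> {"op": "send_rows", "data": {"series": [0.2,-0.15,0.75,0,0,0,0.2,0.2,-0.15,0.75,0,0,0,0.2,0.2,-0.15,0.75,0,0,0,0.2,0.2,-0.15,0.75,0,0,0,0.59,0.2,-0.15,0.75,0,0,0,0.59,0.2,-0.15,0.75,0,0,0,0.59,0.2,-0.15,0.75,0,0,0,0.59,0.2,-0.15,-3,0,0,0,0.59,0.2,-0.15,-7,0,0,0,0.59,0.2,-0.15,-9.7,0,0,0,0.59]}}

```text
clock: 27.35
tcp_pos: [0.583, 0.0997, 0.2029]
orientation: [0.001, 0.708, 0.707, 0.001]
wrist_force: [0.5, 0.6, 0.9]
finger_gap: 0.0503
```

>>> {"op": "send_rows", "data": {"series": [-4,-1.1,0,0,0,0,0.59,-8,-2.3,0,0,0,0,0.59,-12,-3.4,0,0,0,0,0.59,-16,-4.5,0,0,0,0,0.59,-20,-5.6,0,0,0,0,0.59,-24,-6.8,0,0,0,0,0.59,-28,-7.9,0,0,0,0,0.59,-32,-9,0,0,0,0,0.59,-36,-10.1,0,0,0,0,0.59,-39.5,-11.1,0,0,0,0,0.59]}}

```text
clock: 28.18
tcp_pos: [0.47, -0.2977, 0.2003]
orientation: [0.001, 0.708, 0.706, -0.0]
wrist_force: [0.4, 0.3, 1.0]
finger_gap: 0.0506
```

```bash
cat >> h.py <<'E'
def hover():
    t=read_camera("top");p=avg(4)[0];im=read_camera("wrist");print("tcp",p)
    for b in blobs("wrist",im,.016):
        if b[2][1]<-.2: print(*b, "shift cm x,y,z",((b[2][1]-p[1])*100).round(2),((b[2][0]-p[0])*100).round(2),((p[2]-.0075)*100).round(2))
    # orange inside jar mouth as seen from the top
    h=cv2.cvtColor(t,cv2.COLOR_BGR2HSV);m=cv2.inRange(h,(4,90,30),(24,255,255))
    c=cam("top");u=proj(c,[.583,.0967,.08])[0];k=np.zeros_like(m);cv2.circle(k,tuple(int(round(x)) for x in u),13,255,-1)
    print("jar orange px",int(((m&k)>0).sum()));return t,im
E
python3 - <<'E'
from h import *
t,im=hover();cv2.imwrite("pics/t11.png",t);cv2.imwrite("pics/w11.png",im)
E
```

```text
tcp [ 0.47020377 -0.29736152  0.19988212]
[223.7 204.4] [210, 191, 28, 28, 616] [ 0.4145 -0.3131  0.016 ] shift cm x,y,z -1.57 -5.57 19.24
[280.2 218.7] [267, 205, 28, 28, 617] [ 0.4727 -0.3286  0.016 ] shift cm x,y,z -3.12 0.25 19.24
[527.8 218. ] [494, 209, 66, 20, 1018] [ 0.7353 -0.3283  0.016 ] shift cm x,y,z -3.09 26.51 19.24
[381.  243.2] [368, 231, 27, 26, 532] [ 0.5803 -0.3561  0.016 ] shift cm x,y,z -5.87 11.01 19.24
jar orange px 20
```

>>> {"op": "send_rows", "data": {"series": [-1.5,0.1,4,0,0,0,0.59,-3.1,0.2,8,0,0,0,0.59,-3.1,0.2,12,0,0,0,0.59,-3.1,0.2,15.5,0,0,0,0.59,-3.1,0.2,18.5,0,0,0,0.59,-3.1,0.2,19.3,0,0,0,0.59,-3.1,0.2,19.3,0,0,0,0.59,-3.1,0.2,19.3,0,0,0,0.59,-3.1,0.2,19.3,0,0,0,0.59,-3.1,0.2,19.3,0,0,0,0.59]}}

```text
clock: 29.32
tcp_pos: [0.4742, -0.3263, 0.0084]
orientation: [0.001, 0.707, 0.707, 0.0]
wrist_force: [0.5, -0.9, -0.1]
finger_gap: 0.0502
```

>>> {"op": "send_rows", "data": {"series": [0,-0.1,0.1,0,0,0,0.59,0,-0.1,0.1,0,0,0,0.59,0,-0.1,0.1,0,0,0,0.59,0,-0.1,0.1,0,0,0,0.59,0,-0.1,0.1,0,0,0,0.2,0,-0.1,0.1,0,0,0,0.2,0,-0.1,0.1,0,0,0,0.2,0,-0.1,0.1,0,0,0,0.2]}}

```text
clock: 29.98
tcp_pos: [0.4719, -0.3263, 0.0062]
orientation: [0.0, 0.708, 0.707, -0.0]
wrist_force: [-0.7, -0.3, 2.8]
finger_gap: 0.0281
```

>>> {"op": "send_rows", "data": {"series": [0,0,-1,0,0,0,0.2,0,0,-4,0,0,0,0.2,0,0,-8,0,0,0,0.2,0,0,-11,0,0,0,0.2,0,0,-13,0,0,0,0.2,0,0,-13,0,0,0,0.2,0,0,-13,0,0,0,0.2]}}

```text
clock: 30.57
tcp_pos: [0.4728, -0.327, 0.138]
orientation: [0.002, 0.708, 0.707, 0.0]
wrist_force: [-0.2, 0.7, -0.9]
finger_gap: 0.0287
```

Run:
```python
from h import *
held();p=avg(3)[0];print(p,get_state()["finger_gap"],go([.583,.098,.14],90))
```

```text
held px (278.0, 275.0) w 65 h 65
0.004 [-4.7 -0.4 -4. ] r 13.8
0.008 [-2.7 -0.4 -8. ] r 13.4
[ 0.47115561 -0.32553039  0.13481413] 0.02780197693754387 (array([42.36, 11.13, -0.5 ]), array([-0.1, -0.1, -0.1]))
```

>>> {"op": "send_rows", "data": {"series": [2.5,0.7,-0.5,0,0,0,0.2,6.5,1.7,-0.5,0,0,0,0.2,10.5,2.8,-0.5,0,0,0,0.2,14.5,3.8,-0.5,0,0,0,0.2,18.5,4.8,-0.5,0,0,0,0.2,22.5,5.9,-0.5,0,0,0,0.2,26.5,7,-0.5,0,0,0,0.2,30.5,8,-0.5,0,0,0,0.2,34.5,9,-0.5,0,0,0,0.2,38.5,10.1,-0.5,0,0,0,0.2]}}

```text
clock: 31.6
tcp_pos: [0.5726, 0.0607, 0.1395]
orientation: [-0.001, 0.708, 0.707, -0.001]
wrist_force: [0.6, -0.7, -0.5]
finger_gap: 0.0282
```

>>> {"op": "send_rows", "data": {"series": [4,1,0,0,0,0,0.2,4,1,0,0,0,0,0.2,4,1,0,0,0,0,0.2,4.2,0.9,2,0,0,0,0.2,4.2,0.9,4,0,0,0,0.2,4.2,0.9,4.4,0,0,0,0.2,4.2,0.9,4.4,0,0,0,0.2,4.2,0.9,4.4,0,0,0,0.2,4.2,0.9,4.4,0,0,0,0.2]}}

```text
clock: 32.35
tcp_pos: [0.5832, 0.0998, 0.0979]
orientation: [0.0, 0.708, 0.706, 0.0]
wrist_force: [-0.5, -0.5, -0.3]
finger_gap: 0.0283
```

Run:
```python
from h import *
p=avg(3)[0];print(p,get_state()["finger_gap"],go([.583,.099,.096],90))
```

```text
[0.58335012 0.1001676  0.09813698] 0.028174494160071898 (array([-0.13, -0.03,  0.21]), array([ 0.1,  0. , -0.1]))
```

Centred over the mouth, so I'll release it and go back.

>>> {"op": "send_rows", "data": {"series": [-0.1,0,0.2,0,0,0,0.2,-0.1,0,0.2,0,0,0,0.2,-0.1,0,0.2,0,0,0,0.59,-0.1,0,0.2,0,0,0,0.59,-0.1,0,0.2,0,0,0,0.59,-0.1,0,0.2,0,0,0,0.59,-0.1,0,-3,0,0,0,0.59,-0.1,0,-7,0,0,0,0.59,-0.1,0,-10.2,0,0,0,0.59]}}

```text
clock: 33.25
tcp_pos: [0.5822, 0.0997, 0.2005]
orientation: [-0.0, 0.708, 0.707, -0.0]
wrist_force: [1.1, 0.4, 0.8]
finger_gap: 0.0502
```

>>> {"op": "send_rows", "data": {"series": [-4,-1.1,0,0,0,0,0.59,-8,-2.3,0,0,0,0,0.59,-12,-3.4,0,0,0,0,0.59,-16,-4.5,0,0,0,0,0.59,-20,-5.6,0,0,0,0,0.59,-24,-6.8,0,0,0,0,0.59,-28,-7.9,0,0,0,0,0.59,-32,-9,0,0,0,0,0.59,-36,-10.1,0,0,0,0,0.59,-39.5,-11.1,0,0,0,0,0.59]}}

```text
clock: 34.08
tcp_pos: [0.47, -0.2976, 0.1992]
orientation: [0.0, 0.708, 0.706, -0.0]
wrist_force: [0.2, -0.7, -0.4]
finger_gap: 0.0505
```

Run:
```python
from h import *
t,im=hover();cv2.imwrite("pics/t12.png",t);cv2.imwrite("pics/w12.png",im)
```

```text
tcp [ 0.47018615 -0.29726683  0.19879599]
[223.6 204.7] [210, 191, 28, 28, 620] [ 0.4146 -0.3131  0.016 ] shift cm x,y,z -1.58 -5.56 19.13
[528.1 218.3] [495, 209, 65, 21, 1011] [ 0.7348 -0.3282  0.016 ] shift cm x,y,z -3.09 26.46 19.13
[381.3 243.6] [368, 231, 27, 26, 541] [ 0.5803 -0.356   0.016 ] shift cm x,y,z -5.87 11.01 19.13
jar orange px 21
```

>>> {"op": "send_rows", "data": {"series": [-0.8,-2.5,4,0,0,0,0.59,-1.8,-5.6,8,0,0,0,0.59,-1.8,-5.6,12,0,0,0,0.59,-1.8,-5.6,15.5,0,0,0,0.59,-1.8,-5.6,18.5,0,0,0,0.59,-1.8,-5.6,19.2,0,0,0,0.59,-1.8,-5.6,19.2,0,0,0,0.59,-1.8,-5.6,19.2,0,0,0,0.59,-1.8,-5.6,19.2,0,0,0,0.59,-1.8,-5.6,19.2,0,0,0,0.59]}}

```text
clock: 35.22
tcp_pos: [0.4163, -0.3135, 0.0085]
orientation: [0.001, 0.707, 0.707, -0.0]
wrist_force: [0.7, -0.1, 0.6]
finger_gap: 0.0506
```

>>> {"op": "send_rows", "data": {"series": [0,-0.1,0.1,0,0,0,0.59,0,-0.1,0.1,0,0,0,0.59,0,-0.1,0.1,0,0,0,0.59,0,-0.1,0.1,0,0,0,0.59,0,-0.1,0.1,0,0,0,0.2,0,-0.1,0.1,0,0,0,0.2,0,-0.1,0.1,0,0,0,0.2,0,-0.1,0.1,0,0,0,0.2]}}

```text
clock: 35.88
tcp_pos: [0.4139, -0.3132, 0.0063]
orientation: [0.0, 0.708, 0.707, -0.0]
wrist_force: [-1.5, 1.1, 4.1]
finger_gap: 0.0286
```

>>> {"op": "send_rows", "data": {"series": [0,0,-1,0,0,0,0.2,0,0,-4,0,0,0,0.2,0,0,-8,0,0,0,0.2,0,0,-11,0,0,0,0.2,0,0,-13,0,0,0,0.2,0,0,-13,0,0,0,0.2,0,0,-13,0,0,0,0.2]}}

```text
clock: 36.47
tcp_pos: [0.4147, -0.3139, 0.1378]
orientation: [0.002, 0.708, 0.707, -0.0]
wrist_force: [0.2, 0.0, -0.9]
finger_gap: 0.0281
```

Run:
```python
from h import *
held();p=avg(3)[0];print(p,get_state()["finger_gap"],go([.583,.098,.14],90))
```

```text
held px (278.0, 270.0) w 65 h 65
0.004 [-2.1 -0.4 -4. ] r 13.8
0.008 [-0.2 -0.4 -8. ] r 13.4
[ 0.41324445 -0.31241672  0.13491278] 0.028178343875345135 (array([41.06, 16.93, -0.49]), array([-0.1, -0.1, -0.1]))
```

>>> {"op": "send_rows", "data": {"series": [2.5,1,-0.5,0,0,0,0.2,6,2.5,-0.5,0,0,0,0.2,9.5,3.9,-0.5,0,0,0,0.2,13,5.4,-0.5,0,0,0,0.2,16.5,6.8,-0.5,0,0,0,0.2,20,8.3,-0.5,0,0,0,0.2,23.5,9.7,-0.5,0,0,0,0.2,27,11.1,-0.5,0,0,0,0.2,30.5,12.6,-0.5,0,0,0,0.2,34,14,-0.5,0,0,0,0.2]}}

```text
clock: 37.5
tcp_pos: [0.554, 0.0286, 0.1396]
orientation: [-0.001, 0.708, 0.707, -0.001]
wrist_force: [0.9, -0.3, -0.4]
finger_gap: 0.0279
```

>>> {"op": "send_rows", "data": {"series": [3.5,1.4,0,0,0,0,0.2,7,2.9,0,0,0,0,0.2,7,2.9,0,0,0,0,0.2,7,2.8,0,0,0,0,0.2,7,2.8,2,0,0,0,0.2,7,2.8,4,0,0,0,0.2,7,2.8,4.4,0,0,0,0.2,7,2.8,4.4,0,0,0,0.2,7,2.8,4.4,0,0,0,0.2,7,2.8,4.4,0,0,0,0.2]}}

```text
clock: 38.33
tcp_pos: [0.583, 0.0959, 0.098]
orientation: [0.0, 0.708, 0.706, 0.0]
wrist_force: [-0.1, 0.1, -0.4]
finger_gap: 0.0281
```

Run:
```python
from h import *
p=avg(3)[0];held();print(p,get_state()["finger_gap"],go([.583,.098,.096],90))
```

```text
held px (278.0, 257.5) w 65 h 94
0.004 [ 4.1 -0.4 -4. ] r 13.8
0.008 [ 5.9 -0.4 -8. ] r 13.4
[0.58327627 0.0962315  0.09817123] 0.028037863815250853 (array([ 0.15, -0.02,  0.2 ]), array([ 0.1,  0. , -0.1]))
```

>>> {"op": "send_rows", "data": {"series": [0.15,0,0.2,0,0,0,0.2,0.15,0,0.2,0,0,0,0.2,0.15,0,0.2,0,0,0,0.59,0.15,0,0.2,0,0,0,0.59,0.15,0,0.2,0,0,0,0.59,0.15,0,0.2,0,0,0,0.59,0.15,0,-3,0,0,0,0.59,0.15,0,-7,0,0,0,0.59,0.15,0,-10.2,0,0,0,0.59]}}

```text
clock: 39.28
tcp_pos: [0.5822, 0.0982, 0.2006]
orientation: [-0.0, 0.708, 0.707, -0.0]
wrist_force: [1.0, 0.2, 0.9]
finger_gap: 0.0503
```

>>> {"op": "send_rows", "data": {"series": [-4,-0.3,0,0,0,0,0.59,-8,-0.6,0,0,0,0,0.59,-12,-0.9,0,0,0,0,0.59,-16,-1.1,0,0,0,0,0.59,-20,-1.4,0,0,0,0,0.59,-24,-1.7,0,0,0,0,0.59,-28,-2,0,0,0,0,0.59,-32,-2.3,0,0,0,0,0.59,-36,-2.6,0,0,0,0,0.59,-40,-3,0,0,0,0,0.59]}}

```text
clock: 40.12
tcp_pos: [0.5515, -0.3038, 0.1991]
orientation: [0.0, 0.708, 0.707, 0.0]
wrist_force: [1.0, 0.5, 0.3]
finger_gap: 0.0504
```

Run:
```python
from h import *
t,im=hover();cv2.imwrite("pics/t13.png",t);cv2.imwrite("pics/w13.png",im)
v=np.hstack([cv2.resize(im[100:310,200:480],(480,360),interpolation=cv2.INTER_CUBIC),cv2.resize(t[190:250,215:275],(320,360),interpolation=cv2.INTER_CUBIC)])
cv2.imwrite("pics/v13.png",cv2.convertScaleAbs(v,alpha=1.7))
```

```text
tcp [ 0.5512767  -0.30445489  0.19845959]
[462.8 213. ] [419, 202, 88, 23, 1372] [ 0.744 -0.329  0.016] shift cm x,y,z -2.45 19.27 19.1
[306.9 238. ] [294, 225, 27, 27, 554] [ 0.5816 -0.3562  0.016 ] shift cm x,y,z -5.17 3.03 19.1
jar orange px 37
```

View pics/v13.png

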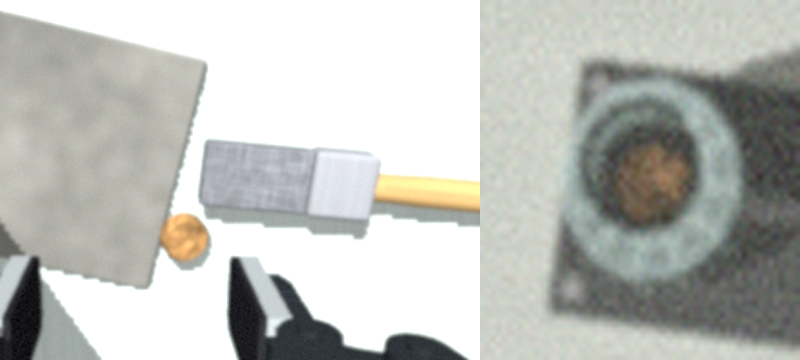

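The knocked plug lies flat on the bench, touching the board's right edge at crop (185,238), and the brush corner at (200,207) is close by. The jar shows orange plugs inside its mouth. I'll grip square to the board's edge, with one finger just above the board and the other on the free side below the brush.

Run:
```python
from h import *
c=cam("wrist");im=cv2.imread("pics/w13.png");t=cv2.imread("pics/t13.png")
for b in blobs("wrist",im,.010):
    if 200<b[0][0]<400: w=b[2];uw=b[0];print(b)
for b in blobs("top",t,.010):
    if 420<b[0][0]<480 and b[0][1]>200: print("top",b);print("tri",tri([(c,uw),(cam("top"),b[0])]))
px=lambda x,y:(200+x/(480/280),100+y/(360/210))
for n,q,z in(("edge",px(205,62),.006),("edge",px(150,288),.006),("brush",px(200,205),.01),("brush",px(310,217),.01)): print(n,atz(c,q,z))
print(go([w[0],w[1],.06],76.3))
```

```text
(array([306.9, 238. ]), [294, 225, 27, 27, 554], array([ 0.5822, -0.3584,  0.01  ]))
top (array([448.6, 221.2]), [443, 216, 12, 11, 106], array([ 0.5831, -0.3565,  0.01  ]))
tri [ 0.58219201 -0.35614514  0.01352178]
edge [ 0.59302397 -0.25149384  0.006     ]
edge [ 0.56168966 -0.39541487  0.006     ]
brush [ 0.59210218 -0.33770587  0.01      ]
brush [ 0.66091743 -0.34563988  0.01      ]
(array([-5.75,  3.05, 13.88]), array([-0. , -0. , 13.6]))
```

>>> {"op": "send_rows", "data": {"series": [-2.5,1.5,3,0,0,6,0.59,-5.4,3,6.5,0,0,12.3,0.59,-5.4,3,10,0,0,12.3,0.59,-5.4,3,13.5,0,0,12.3,0.59,-5.4,3,15.8,0,0,12.3,0.59,-5.4,3,15.8,0,0,12.3,0.59,-5.4,3,15.8,0,0,12.3,0.59]}}

```text
clock: 41.0
tcp_pos: [0.5814, -0.3534, 0.0399]
orientation: [-0.002, 0.779, 0.628, -0.0]
wrist_force: [0.0, -0.9, 0.1]
finger_gap: 0.0507
```

Run:
```python
from h import *
p=avg(3)[0];im=snap("wrist","w14.png");print(p)
print(go([.5825,-.3575,.0085],77.7))
for b in blobs("wrist",im,.010): print(b)
cv2.imwrite("pics/v14.png",cv2.convertScaleAbs(im,alpha=1.6))
```

```text
[ 0.58333366 -0.35552143  0.04324945]
(array([-0.12, -0.12,  3.57]), array([ 0.3,  0.1, -0. ]))
(array([520.3, 138.3]), [479, 117, 81, 42, 2687], array([ 0.7236, -0.3297,  0.01  ]))
(array([275.6, 242.2]), [251, 217, 51, 51, 2037], array([ 0.5817, -0.3593,  0.01  ]))
```

View pics/v14.png

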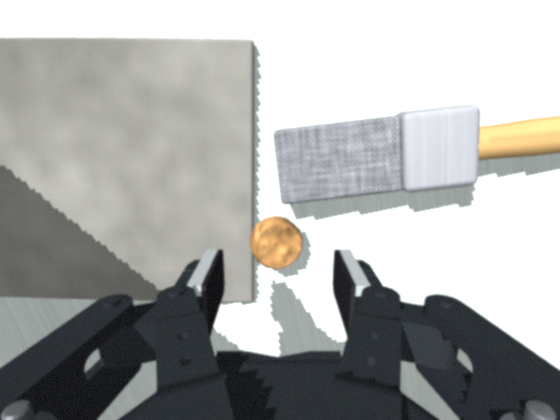

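The plug sits flat on the bench against the board's edge at (276,242), and both fingers clear the brush, whose corner is at (288,203). I'll go down.

>>> {"op": "send_rows", "data": {"series": [-0.3,-0.07,1.5,0,0,0,0.59,-0.3,-0.07,2.8,0,0,0,0.59,-0.3,-0.07,3.4,0,0,0,0.59,-0.3,-0.07,3.4,0,0,0,0.59,-0.3,-0.07,3.4,0,0,0,0.59,-0.3,-0.07,3.4,0,0,0,0.59]}}

```text
clock: 41.7
tcp_pos: [0.5813, -0.3591, 0.0084]
orientation: [0.001, 0.779, 0.627, 0.0]
wrist_force: [0.4, 1.3, 0.4]
finger_gap: 0.0504
```

Run:
```python
from h import *
print(avg(4)[0],get_state()["wrist_force"].round(1))
```

```text
[ 0.58114438 -0.35908212  0.00812551] [-0.3  0.   0.6]
```

>>> {"op": "send_rows", "data": {"series": [0,0,0.1,0,0,0,0.59,0,0,0.1,0,0,0,0.59,0,0,0.1,0,0,0,0.2,0,0,0.1,0,0,0,0.2,0,0,0.1,0,0,0,0.2,0,0,0.1,0,0,0,0.2,0,0,0.1,0,0,0,0.2], "newtons": 35}}

```text
clock: 42.48
tcp_pos: [0.5806, -0.3587, 0.0062]
orientation: [0.0, 0.779, 0.627, -0.0]
wrist_force: [-1.3, -0.3, 1.7]
finger_gap: 0.028
```

>>> {"op": "send_rows", "data": {"series": [0,0,-0.5,0,0,0,0.2,0,0,-2,0,0,0,0.2,0,0,-5,0,0,0,0.2,0,0,-9,0,0,0,0.2,0,0,-13,0,0,0,0.2,0,0,-13,0,0,0,0.2,0,0,-13,0,0,0,0.2]}}

```text
clock: 43.07
tcp_pos: [0.5824, -0.3601, 0.1401]
orientation: [0.004, 0.779, 0.627, 0.001]
wrist_force: [0.7, -0.9, 0.2]
finger_gap: 0.0279
```

Run:
```python
from h import *
held();p=avg(3)[0];print(p,get_state()["finger_gap"],go([.583,.098,.145],90))
```

```text
held px (278.5, 265.0) w 64 h 63
0.004 [ 0.3  0.  -4. ] r 13.6
0.008 [ 2.2  0.  -8. ] r 13.2
[ 0.57982105 -0.35809671  0.13470902] 0.027631111689274276 (array([44.6 , -9.44, -1.01]), array([ -0.2,  -0.1, -12.4]))
```

>>> {"op": "send_rows", "data": {"series": [2.5,-0.5,-1,0,0,-1,0.2,6,-1.3,-1,0,0,-2,0.2,10,-2.1,-1,0,0,-4,0.2,14,-3,-1,0,0,-5,0.2,18,-3.8,-1,0,0,-6,0.2,22,-4.7,-1,0,0,-7,0.2,26,-5.5,-1,0,0,-8,0.2,30,-6.3,-1,0,0,-9,0.2,34,-7.2,-1,0,0,-10,0.2,38,-8,-1,0,0,-11,0.2]}}

```text
clock: 44.1
tcp_pos: [0.5822, 0.0317, 0.1442]
orientation: [-0.001, 0.715, 0.699, -0.001]
wrist_force: [0.5, -0.3, -0.2]
finger_gap: 0.0279
```

>>> {"op": "send_rows", "data": {"series": [3.5,-0.7,0,0,0,-1,0.2,6.6,-1.4,0,0,0,-1.4,0.2,6.6,-1.4,0,0,0,-1.4,0.2,6.6,-1.4,0,0,0,-1.4,0.2,6.6,-1.4,2,0,0,-1.4,0.2,6.6,-1.4,4,0,0,-1.4,0.2,6.6,-1.4,4.2,0,0,-1.4,0.2,6.6,-1.4,4.2,0,0,-1.4,0.2,6.6,-1.4,4.2,0,0,-1.4,0.2,6.6,-1.4,4.2,0,0,-1.4,0.2]}}

```text
clock: 44.93
tcp_pos: [0.5723, 0.0953, 0.1048]
orientation: [0.0, 0.707, 0.707, 0.0]
wrist_force: [-0.0, 0.2, -0.6]
finger_gap: 0.0279
```

Run:
```python
from h import *
p=avg(4)[0];held();print(p,get_state()["finger_gap"],go([.583,.097,.1],90))
```

```text
held px (282.0, 252.0) w 69 h 91
0.004 [ 6.8  1.4 -4. ] r 14.7
0.008 [ 8.5  1.4 -8. ] r 14.2
[0.57228544 0.09567369 0.10499808] 0.028135114453571506 (array([0.11, 1.1 , 0.47]), array([0.1, 0. , 0. ]))
```

>>> {"op": "send_rows", "data": {"series": [0.1,1.1,0,0,0,0,0.2,0.1,1.1,0,0,0,0,0.2,0.1,1.1,0.6,0,0,0,0.2,0.1,1.1,0.6,0,0,0,0.2,0.1,1.1,0.6,0,0,0,0.2,0.1,1.1,0.6,0,0,0,0.2]}}

```text
clock: 45.68
tcp_pos: [0.5818, 0.097, 0.0977]
orientation: [-0.0, 0.707, 0.707, -0.0]
wrist_force: [0.5, 0.4, -0.3]
finger_gap: 0.0277
```

>>> {"op": "send_rows", "data": {"series": [0,0,0,0,0,0,0.59,0,0,0,0,0,0,0.59,0,0,0,0,0,0,0.59,0,0,0,0,0,0,0.59,0,0,-3,0,0,0,0.59,0,0,-7,0,0,0,0.59,-2,0,-11,0,0,0,0.8,-5,0,-15,0,0,0,1,-5,0,-17,0,0,0,1,-5,0,-17,0,0,0,1]}}

```text
clock: 46.52
tcp_pos: [0.5853, 0.0451, 0.2752]
orientation: [0.004, 0.708, 0.706, 0.004]
wrist_force: [1.0, 0.5, 0.5]
finger_gap: 0.0854
```

Run:
```python
from h import *
p=avg(3)[0];print(p)
im=snap("wrist","w15.png");t=snap("top","t15.png");c=cam("wrist")
u=proj(c,[.583,.0967,.08])[0];print(u)
for d in silhouettes("wrist","plug0_mid"): print(round(d["p"],2),d["box"],np.round(cen(d["pixels"]),1))
for b in blobs("wrist",im,.02): print(b)
x,y=[int(v) for v in u];cr=im[max(0,y-60):y+60,x-60:x+60]
rest=cv2.resize(im,(400,300));v=np.hstack([cv2.resize(cr,(400,400),interpolation=cv2.INTER_CUBIC),cv2.copyMakeBorder(rest,0,100,0,0,0)])
cv2.imwrite("pics/v15.png",cv2.convertScaleAbs(v,alpha=1.8))
```

```text
[0.58349644 0.0464917  0.26982748]
[280.40996311 136.5571812 ]
0.61 [388.8, 1.7, 106.7, 88.7] [440.8  41.2]
(array([440.9,  40.6]), [392, 0, 98, 86, 6905], array([0.7582, 0.1977, 0.02  ]))
(array([277. , 134.9]), [263, 120, 29, 30, 682], array([0.5791, 0.0958, 0.02  ]))
(array([290.6, 266.8]), [286, 261, 10, 12, 88], array([ 0.5966, -0.0707,  0.02  ]))
```

View pics/v15.png

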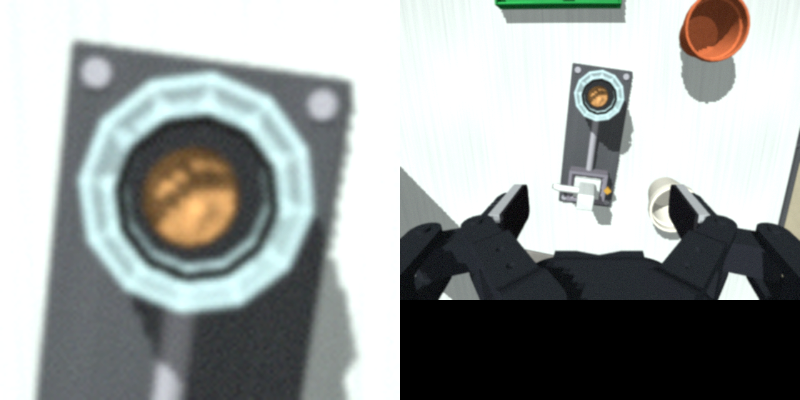

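All the plugs are inside the jar (crop (190,197)), none remain on the board, and the ring is clear. Next I'll take the insert, gripping the post along the station's x (yaw 82.2°), above the spout.

>>> {"op": "send_rows", "data": {"series": [-3.5,-0.7,2,0,0,3,0.7,-7,-1.4,5,0,0,6,0.6,-10.8,-2.2,8,0,0,7.8,0.6,-10.8,-2.2,12,0,0,7.8,0.6,-10.8,-2.2,16,0,0,7.8,0.6,-10.8,-2.2,16,0,0,7.8,0.6,-10.8,-2.2,16,0,0,7.8,0.6,-10.8,-2.2,16,0,0,7.8,0.6]}}

```text
clock: 47.48
tcp_pos: [0.5608, -0.0605, 0.1086]
orientation: [-0.0, 0.753, 0.658, -0.0]
wrist_force: [-0.1, -0.4, 0.1]
finger_gap: 0.0513
```

Run:
```python
from h import *
p=avg(4)[0];print(p,go([.5613,-.0613,.056],82.2),get_state()["joint_pos"].round(2))
im=snap("wrist","w16.png");c=cam("wrist");T=tool()[1]
q=np.load("st.npy")
# white top face of post: bright blob near projected centre
u=proj(c,[.5613,-.0613,.086])[0];g=im.mean(2);print(u)
for d in silhouettes("wrist","insert_mid")[:2]:print(round(d["p"],2),d["box"],cen(d["pixels"]))
x,y=[int(v) for v in u];cr=cv2.resize(im[max(0,y-100):y+80,x-120:x+120],None,fx=3,fy=3,interpolation=cv2.INTER_CUBIC)
cv2.circle(cr,(360,int((u[1]-max(0,y-100))*3)),4,(0,0,255),-1);cv2.imwrite("pics/v16.png",cr)
```

```text
[ 0.56246989 -0.06077468  0.11044012] (array([-0.06, -0.14,  5.45]), array([0.3, 0. , 0.1])) [-0.25  0.36 -0.2   1.01 -0.    1.46]
[276.74363185 244.37353541]
0.63 [190.1, 188.1, 120.5, 78.1] (np.float64(266.7435024197885), np.float64(222.71177630399714))
```

View pics/v16.png

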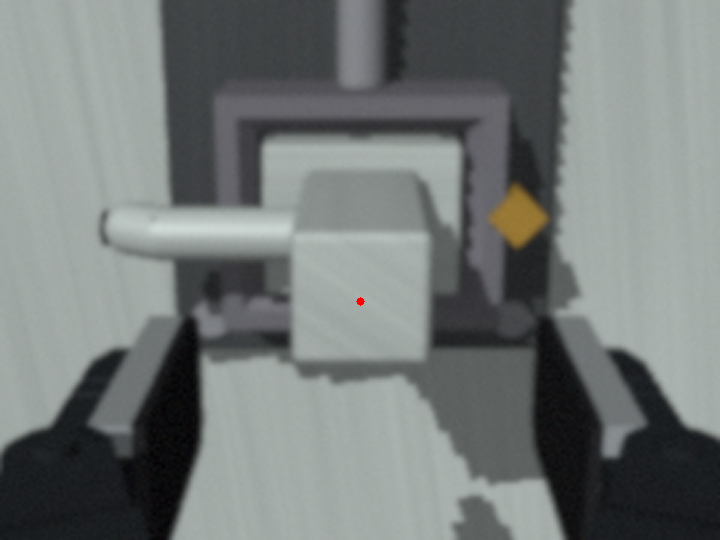

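The post's top face is centred on my predicted point (360,300) and square to the fingers. I'll go down and grip it.

>>> {"op": "send_rows", "data": {"series": [0,-0.1,2,0,0,0,0.6,0,-0.1,4,0,0,0,0.6,0,-0.1,5.4,0,0,0,0.6,0,-0.1,5.4,0,0,0,0.6,0,-0.1,5.4,0,0,0,0.6,0,-0.1,5.4,0,0,0,0.6]}}

```text
clock: 48.28
tcp_pos: [0.5604, -0.061, 0.0552]
orientation: [0.001, 0.753, 0.658, 0.0]
wrist_force: [0.8, 1.0, -0.2]
finger_gap: 0.0513
```

>>> {"op": "send_rows", "data": {"series": [0,0,0,0,0,0,0.1,0,0,0,0,0,0,0.1,0,0,0,0,0,0,0.1,0,0,0,0,0,0,0.1,0,0,0,0,0,0,0.1,0,0,0,0,0,0,0.1], "newtons": 70}}

```text
clock: 48.78
tcp_pos: [0.5606, -0.0612, 0.0553]
orientation: [0.001, 0.753, 0.657, 0.001]
wrist_force: [-0.6, -0.4, 7.2]
finger_gap: 0.025
```

Run:
```python
from h import *
print(avg(4)[0],get_state()["finger_gap"],get_state()["wrist_force"].round(1),get_state()["ft_torque"].round(2))
```

```text
[ 0.56054971 -0.06115413  0.05532761] 0.024939587466335903 [ 0.3 -0.3  5.7] [0.05 0.2  0.02]
```

>>> {"op": "send_rows", "data": {"series": [0,0,-0.7,0,0,0,0.1,0,0,-1.5,0,0,0,0.1,0,0,-2.5,0,0,0,0.1,0,0,-4,0,0,0,0.1,0,0,-5,0,0,0,0.1,0,0,-5,0,0,0,0.1,0,0,-5,0,0,0,0.1]}}

```text
clock: 49.57
tcp_pos: [0.56, -0.061, 0.1048]
orientation: [0.001, 0.753, 0.657, 0.0]
wrist_force: [-0.9, -0.2, -1.3]
finger_gap: 0.0249
```

Run:
```python
from h import *
print(avg(4)[0],get_state()["finger_gap"],get_state()["wrist_force"].round(1),get_state()["ft_torque"].round(2),get_state()["orientation"].round(4))
im=snap("wrist","w17.png")
for d in silhouettes("wrist","insert_mid")[:2]:print(round(d["p"],2),d["box"],cen(d["pixels"]))
```

```text
[ 0.55903062 -0.06075416  0.10345397] 0.02503110957501772 [-1.  -0.1 -1.3] [-0.03  0.01 -0.  ] [-6.000e-04  7.535e-01  6.575e-01 -5.000e-04]
0.91 [163.7, 202.8, 158.0, 123.3] (np.float64(266.2318318902617), np.float64(258.43165677595096))
```

Held, with 1.3 N of weight showing. Now the half turn.

>>> {"op": "send_rows", "data": {"series": [0,0,0,0,0,-7,0.1,0,0,0,0,0,-14,0.1,0,0,0,0,0,-21,0.1,0,0,0,0,0,-28,0.1,0,0,0,0,0,-35,0.1,0,0,0,0,0,-42,0.1,0,0,0,0,0,-49,0.1,0,0,0,0,0,-56,0.1,0,0,0,0,0,-63,0.1,0,0,0,0,0,-70,0.1]}}

```text
clock: 50.7
tcp_pos: [0.5592, -0.0608, 0.1034]
orientation: [-0.0, 0.237, 0.971, -0.0]
wrist_force: [0.8, -0.3, -1.6]
finger_gap: 0.0249
```

>>> {"op": "send_rows", "data": {"series": [0,0,0,0,0,-7,0.1,0,0,0,0,0,-14,0.1,0,0,0,0,0,-21,0.1,0,0,0,0,0,-28,0.1,0,0,0,0,0,-35,0.1,0,0,0,0,0,-42,0.1,0,0,0,0,0,-49,0.1,0,0,0,0,0,-56,0.1,0,0,0,0,0,-63,0.1,0,0,0,0,0,-70,0.1]}}

```text
clock: 51.53
tcp_pos: [0.5592, -0.0608, 0.1034]
orientation: [-0.0, -0.363, 0.932, 0.0]
wrist_force: [0.1, -0.5, -0.9]
finger_gap: 0.025
```

>>> {"op": "send_rows", "data": {"series": [0,0,0,0,0,-7,0.1,0,0,0,0,0,-14,0.1,0,0,0,0,0,-21,0.1,0,0,0,0,0,-28,0.1,0,0,0,0,0,-35,0.1,0,0,0,0,0,-40,0.1,0,0,0,0,0,-40,0.1,0,0,0,0,0,-40,0.1]}}

```text
clock: 52.2
tcp_pos: [0.5593, -0.0608, 0.1036]
orientation: [-0.0, -0.657, 0.754, 0.0]
wrist_force: [-0.5, -0.4, -0.9]
finger_gap: 0.0251
```

Run:
```python
from h import *
print(avg(4)[0],get_state()["finger_gap"],get_state()["wrist_force"].round(1),get_state()["orientation"].round(4),go([.5613,-.0613,.1035],262.2))
im=snap("wrist","w18.png");c=cam("wrist")
for d in silhouettes("wrist","insert_mid")[:2]:print(round(d["p"],2),d["box"],cen(d["pixels"]))
```

```text
[ 0.55940466 -0.06084976  0.10375396] 0.024825616529772353 [ 1.9 -0.5 -0.5] [-1.000e-04 -6.570e-01  7.539e-01  0.000e+00] (array([ 0.02, -0.19,  0.04]), array([ 0. , -0. , -0.1]))
0.7 [164.0, 205.9, 158.2, 119.3] (np.float64(266.67261727660417), np.float64(258.4053357135773))
```

>>> {"op": "send_rows", "data": {"series": [0,-0.18,0.6,0,0,0,0.1,0,-0.18,1.2,0,0,0,0.1,0,-0.18,1.9,0,0,0,0.1,0,-0.18,1.9,0,0,0,0.1,0,-0.18,1.9,0,0,0,0.1,0,-0.18,1.9,0,0,0,0.1]}}

```text
clock: 53.0
tcp_pos: [0.5611, -0.0611, 0.0847]
orientation: [-0.0, -0.657, 0.753, 0.0]
wrist_force: [0.4, -0.5, -1.5]
finger_gap: 0.0249
```

Run:
```python
from h import *
print(avg(4)[0],get_state()["finger_gap"],get_state()["wrist_force"].round(1),go([.5612,-.0613,.0553],262.2))
```

```text
[ 0.56149004 -0.06116904  0.0851693 ] 0.02496524655942835 [-0.3 -0.3 -0.7] (array([0.01, 0.04, 3.  ]), array([-0., -0.,  0.]))
```

>>> {"op": "send_rows", "data": {"series": [0,0,0.4,0,0,0,0.1,0,0,0.8,0,0,0,0.1,0,0,1.2,0,0,0,0.1,0,0,1.2,0,0,0,0.1]}}

```text
clock: 53.53
tcp_pos: [0.5605, -0.0609, 0.0718]
orientation: [-0.001, -0.657, 0.753, 0.001]
wrist_force: [-0.7, -0.1, -1.6]
finger_gap: 0.0251
```

>>> {"op": "send_rows", "data": {"series": [0,0,0.4,0,0,0,0.1,0,0,0.8,0,0,0,0.1,0,0,0.8,0,0,0,0.1,0,0,0.8,0,0,0,0.1]}}

```text
clock: 53.87
tcp_pos: [0.5615, -0.0604, 0.0704]
orientation: [0.001, -0.658, 0.753, -0.001]
wrist_force: [-12.4, 6.9, 37.0]
finger_gap: 0.025
```

The foot's shoulder is resting on the bevel, with 37 N up and side forces pointing −x and +y. I'll back off and shift that way, about 1.5 mm and 1 mm.

>>> {"op": "send_rows", "data": {"series": [0,0,-1.1,0,0,0,0.1,-0.08,0.16,-1.1,0,0,0,0.1,-0.08,0.16,-1.1,0,0,0,0.1,-0.08,0.16,-1.1,0,0,0,0.1]}}

```text
clock: 54.2
tcp_pos: [0.5595, -0.06, 0.0752]
orientation: [-0.0, -0.657, 0.753, 0.0]
wrist_force: [-0.4, -0.0, -1.2]
finger_gap: 0.0249
```

Run:
```python
from h import *
print(avg(4)[0],get_state()["finger_gap"],get_state()["wrist_force"].round(1),get_state()["orientation"].round(4))
im=snap("wrist","w19.png")
cv2.imwrite("pics/v19.png",cv2.convertScaleAbs(cv2.resize(im[140:340,140:420],None,fx=2.8,fy=2.8,interpolation=cv2.INTER_CUBIC),alpha=1.6))
```

```text
[ 0.55927999 -0.06005107  0.07487713] 0.02530267007623683 [-0.1  0.6 -1.3] [-5.000e-04 -6.574e-01  7.535e-01  6.000e-04]
```

>>> {"op": "send_rows", "data": {"series": [0,0,0.2,0,0,0,0.1,0,0,0.4,0,0,0,0.1,0,0,0.6,0,0,0,0.1,0,0,0.6,0,0,0,0.1]}}

```text
clock: 54.78
tcp_pos: [0.5599, -0.0601, 0.0709]
orientation: [0.0, -0.658, 0.753, -0.0]
wrist_force: [-2.6, 1.2, 6.9]
finger_gap: 0.0251
```

Run:
```python
from h import *
print(avg(3)[0],get_state()["wrist_force"].round(1),get_state()["ft_torque"].round(2))
```

```text
[ 0.55987667 -0.06008866  0.07088582] [-3.1  0.6  6.4] [ 0.08  0.54 -0.01]
```

View pics/v19.png

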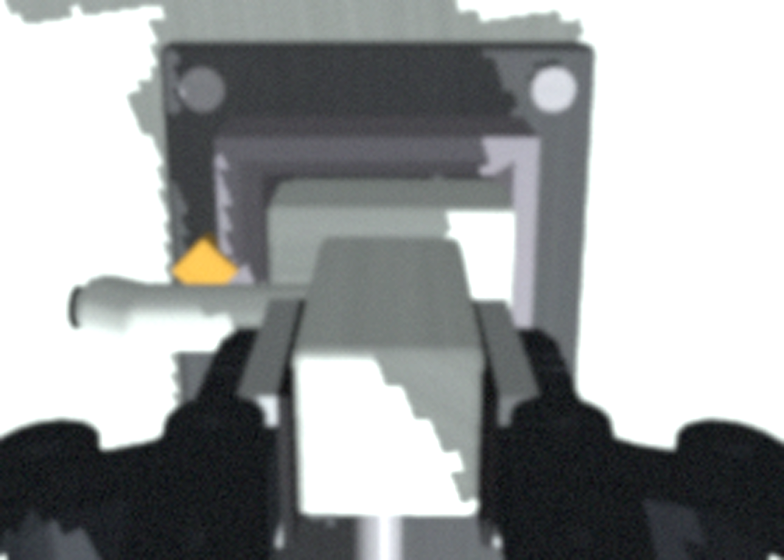

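Run:
```python
from h import *
g=lambda n:cv2.cvtColor(cv2.imread(f"pics/{n}.png"),cv2.COLOR_BGR2GRAY)
snap("wrist","w20.png")
a=g("w17")
for n in("w18","w19","w20"):
    b=g(n)
    for nm,(y0,y1,x0,x1) in dict(post=(222,330,235,320),spout=(236,262,160,200),foot=(200,224,230,330)).items():
        T=cv2.Canny(a,40,90)[y0:y1,x0:x1].astype(np.float32);S=cv2.Canny(b,40,90)[y0-12:y1+12,x0-12:x1+12].astype(np.float32)
        T=cv2.GaussianBlur(T,(0,0),1.2);S=cv2.GaussianBlur(S,(0,0),1.2)
        r=cv2.matchTemplate(S,T,cv2.TM_CCOEFF_NORMED);_,m,_,l=cv2.minMaxLoc(r);print(n,nm,round(m,2),np.array(l)-12)
# measured housing rim edges vs model in w19-like current view
q=np.load("st.npy");c=cam("wrist");p,Rm,s=tool();print(p,s["orientation"])
r=R.from_euler('z',q[2]).as_matrix()
W=lambda L:np.array(L)@r.T+[q[0],q[1],0]
print("rim outer model px",proj(c,W([[.0335,-.1085,.032],[-.0335,-.1085,.032],[.0335,-.0515,.032]])).round(1))
ctr=p+np.array([0,0,0])
for z,h,w in((.028-.0473-.0553+.0553,.023,.018),):
    zt=p[2]-.0473+.028
    rr=R.from_euler('z',np.deg2rad(-7.8)).as_matrix()
    L=np.array([[h,-w,0],[-h,-w,0]])@rr.T+[p[0],p[1],zt]
    print("foot top -y edge model px",proj(c,L).round(1))
L=np.array([[.013,-.013,0],[-.013,-.013,0],[.013,.013,0],[-.013,.013,0]])@rr.T+[p[0],p[1],p[2]-.0473+.078]
print("post top model px",proj(c,L).round(1))
cv2.imwrite("pics/v20.png",cv2.convertScaleAbs(cv2.resize(cv2.imread("pics/w20.png")[140:340,140:420],None,fx=2.8,fy=2.8,interpolation=cv2.INTER_CUBIC),alpha=1.6))
```

```text
w18 post 0.61 [0 0]
w18 spout 0.48 [ 0 -1]
w18 foot 0.5 [1 0]
w19 post 0.58 [0 0]
w19 spout 0.47 [ 1 -2]
w19 foot 0.45 [1 0]
w20 post 0.52 [0 1]
w20 spout 0.47 [ 1 -2]
w20 foot 0.68 [1 0]
[ 0.55988663 -0.06008802  0.07089683] [ 1.21566384e-04 -6.57514628e-01  7.53441699e-01 -3.23754251e-04]
rim outer model px [[215.6 188. ]
 [334.  187.9]
 [220.3 279.5]]
foot top -y edge model px [[233.3 218.2]
 [322.3 218.2]]
post top model px [[242.9 269.3]
 [312.3 269.3]
 [244.8 329.4]
 [310.5 329.4]]
```

No slip between the pictures, but the apparent size of the post top suggests the insert sits a few mm lower in the grip than I assumed. That puts the shoulder at the bottom of the bevel, so it is only slightly misaligned. I'll search sideways under light pressure, starting towards +x.

>>> {"op": "send_rows", "data": {"series": [0,-0.05,0,0,0,0,0.1,0,-0.1,0,0,0,0,0.1,0,-0.1,0,0,0,0,0.1]}}

```text
clock: 55.23
tcp_pos: [0.56, -0.0601, 0.0709]
orientation: [-0.0, -0.657, 0.753, 0.0]
wrist_force: [-4.8, 1.1, 9.8]
finger_gap: 0.025
```

>>> {"op": "send_rows", "data": {"series": [0,-0.05,0,0,0,0,0.1,0,-0.1,0,0,0,0,0.1,0,-0.1,0,0,0,0,0.1]}}

```text
clock: 55.48
tcp_pos: [0.5609, -0.0602, 0.0708]
orientation: [-0.001, -0.657, 0.753, 0.0]
wrist_force: [-5.2, 0.4, 8.3]
finger_gap: 0.025
```

>>> {"op": "send_rows", "data": {"series": [0,-0.05,0,0,0,0,0.1,0,-0.1,0,0,0,0,0.1,0,-0.1,0,0,0,0,0.1]}}

```text
clock: 55.73
tcp_pos: [0.5616, -0.0603, 0.0708]
orientation: [-0.001, -0.657, 0.753, 0.001]
wrist_force: [-5.5, 2.0, 10.1]
finger_gap: 0.0246
```

Height stays constant while sliding in x, so it's resting on a y-side bevel. The y force is positive, so I'll search towards +y.

>>> {"op": "send_rows", "data": {"series": [-0.05,0,0,0,0,0,0.1,-0.1,0,0,0,0,0,0.1,-0.1,0,0,0,0,0,0.1]}}

```text
clock: 55.98
tcp_pos: [0.5626, -0.0599, 0.0708]
orientation: [-0.0, -0.657, 0.754, -0.0]
wrist_force: [-3.4, -0.3, 6.2]
finger_gap: 0.0251
```

>>> {"op": "send_rows", "data": {"series": [-0.05,0,0,0,0,0,0.1,-0.1,0,0,0,0,0,0.1,-0.1,0,0,0,0,0,0.1]}}

```text
clock: 56.23
tcp_pos: [0.5631, -0.0584, 0.0698]
orientation: [0.0, -0.657, 0.753, 0.0]
wrist_force: [-0.9, -0.9, -2.1]
finger_gap: 0.0251
```

>>> {"op": "send_rows", "data": {"series": [-0.05,0,0,0,0,0,0.1,-0.1,0,0,0,0,0,0.1,-0.1,0,0,0,0,0,0.1]}}

```text
clock: 56.48
tcp_pos: [0.5631, -0.0574, 0.0696]
orientation: [-0.0, -0.658, 0.753, 0.0]
wrist_force: [0.4, -0.2, -2.3]
finger_gap: 0.0251
```

It's free now: contact vanished at y −0.058. I'll centre a little in x and go down slowly.

>>> {"op": "send_rows", "data": {"series": [0.03,0.1,0,0,0,0,0.1,0.03,0.1,0.2,0,0,0,0.1,0.03,0.1,0.4,0,0,0,0.1,0.03,0.1,0.4,0,0,0,0.1]}}

```text
clock: 56.82
tcp_pos: [0.5618, -0.0576, 0.0654]
orientation: [-0.0, -0.657, 0.753, 0.0]
wrist_force: [-0.0, -0.4, -0.8]
finger_gap: 0.0251
```

>>> {"op": "send_rows", "data": {"series": [0,0,0.2,0,0,0,0.1,0,0,0.3,0,0,0,0.1,0,0,0.3,0,0,0,0.1]}}

```text
clock: 57.07
tcp_pos: [0.562, -0.0577, 0.0626]
orientation: [-0.0, -0.657, 0.753, 0.0]
wrist_force: [-0.7, -0.1, -1.8]
finger_gap: 0.025
```

>>> {"op": "send_rows", "data": {"series": [0,0,0.2,0,0,0,0.1,0,0,0.4,0,0,0,0.1,0,0,0.4,0,0,0,0.1]}}

```text
clock: 57.32
tcp_pos: [0.5619, -0.0576, 0.0585]
orientation: [-0.0, -0.657, 0.753, 0.0]
wrist_force: [0.1, -0.8, -1.4]
finger_gap: 0.025
```

>>> {"op": "send_rows", "data": {"series": [0,0,0.2,0,0,0,0.1,0,0,0.3,0,0,0,0.1,0,0,0.3,0,0,0,0.1,0,0,0.3,0,0,0,0.1]}}

```text
clock: 57.65
tcp_pos: [0.5621, -0.0577, 0.0559]
orientation: [-0.0, -0.657, 0.753, 0.0]
wrist_force: [-0.1, 0.3, -0.6]
finger_gap: 0.0248
```

Run:
```python
from h import *
print(avg(3)[0],get_state()["finger_gap"],get_state()["wrist_force"].round(1),get_state()["ft_torque"].round(2))
```

```text
[ 0.5622195  -0.05772418  0.05600875] 0.02518060771405535 [ 0.3 -0.3 -1.5] [-0.    0.01 -0.01]
```

>>> {"op": "send_rows", "data": {"series": [0,0,0.1,0,0,0,0.1,0,0,0.2,0,0,0,0.1,0,0,0.2,0,0,0,0.1]}}

```text
clock: 58.05
tcp_pos: [0.5624, -0.0578, 0.0553]
orientation: [0.0, -0.657, 0.753, -0.001]
wrist_force: [-3.4, 0.3, 7.6]
finger_gap: 0.0249
```

>>> {"op": "send_rows", "data": {"series": [0,0,0.1,0,0,0,0.1,0,0,0.1,0,0,0,0.1,0,0,0.1,0,0,0,0.1]}}

```text
clock: 58.3
tcp_pos: [0.5624, -0.0578, 0.0552]
orientation: [0.0, -0.658, 0.753, -0.001]
wrist_force: [-4.7, 0.4, 14.1]
finger_gap: 0.025
```

It bottoms at 55.3 mm, exactly the height at which it was first gripped while seated. I'll ease off, release and rise.

>>> {"op": "send_rows", "data": {"series": [0,0,-0.2,0,0,0,0.1,0,0,-0.2,0,0,0,0.1,0,0,-0.2,0,0,0,0.6,0,0,-0.2,0,0,0,0.6,0,0,-0.2,0,0,0,0.6,0,0,-0.2,0,0,0,0.6,0,0,-2,0,0,0,0.6,0,0,-5,0,0,0,0.6,0,0,-9,0,0,0,0.6,0,0,-13,0,0,0,0.6]}}

```text
clock: 59.13
tcp_pos: [0.5611, -0.0574, 0.1833]
orientation: [-0.001, -0.657, 0.753, 0.001]
wrist_force: [0.4, -0.3, -0.1]
finger_gap: 0.051
```

>>> {"op": "send_rows", "data": {"series": [0,0,-2,0,0,0,0.6,0,0,-5,0,0,0,0.6,0,0,-8,0,0,0,0.6,0,0,-8,0,0,0,0.6,0,0,-8,0,0,0,0.6]}}

```text
clock: 59.55
tcp_pos: [0.5634, -0.058, 0.2649]
orientation: [0.001, -0.657, 0.753, -0.002]
wrist_force: [-0.5, 0.4, -0.3]
finger_gap: 0.0514
```

Run:
```python
from h import *
print(avg(3)[0])
im=snap("wrist","w21.png");c=cam("wrist");s=snap("scene","s21.png");t=snap("top","t21.png");q=np.load("st.npy")
r=R.from_euler('z',q[2]).as_matrix();W=lambda L:np.array(L)@r.T+[q[0],q[1],0]
for n in("wrist","top","scene"):
    for l in("insert_mid","pot","clay_pot","brush","cap_mid","plug0_mid"):
        for d in silhouettes(n,l)[:1]: print(n,l,round(d["p"],2),d["box"],np.round(cen(d["pixels"]),1))
    k=cam(n)
    print(n,"spout tip model",proj(k,W([[.055,-.08,.041]])).round(1),"post top ctr",proj(k,W([[0,-.08,.086]])).round(1),"if 5mm high",proj(k,W([[0,-.08,.091]])).round(1))
for b in blobs("wrist",im,.02): print(b)
# bright mask bbox of the insert's post top in the wrist view
m=silhouettes("wrist","insert_mid")[0]["pixels"];print(cv2.minAreaRect(np.argwhere(m)[:,::-1].astype(np.float32)))
L=W([[.058,-.086,.041],[.058,-.074,.041],[-.013,-.067,.086],[-.013,-.093,.086],[.013,-.093,.086],[.013,-.067,.086],[-.023,-.062,.036],[-.023,-.098,.036]]);print(proj(c,L).round(1).tolist())
```

```text
[ 0.56195583 -0.05764743  0.26220468]
wrist insert_mid 0.93 [225.0, 162.7, 70.2, 38.7] [270.4 179. ]
wrist pot 0.97 [96.2, 138.6, 86.7, 81.4] [138.7 179.6]
wrist clay_pot 0.86 [125.5, 363.8, 33.9, 47.3] [142.5 383.4]
wrist plug0_mid 0.63 [223.4, 159.8, 71.7, 39.8] [269.9 179.3]
wrist spout tip model [[229.1 178.4]] post top ctr [[278. 186.]] if 5mm high [[278. 187.]]
top clay_pot 0.56 [188.0, 132.1, 38.0, 40.2] [207.3 150.4]
top cap_mid 0.58 [143.8, 233.4, 33.4, 31.0] [159.7 248.9]
top plug0_mid 0.18 [144.5, 233.4, 34.2, 29.6] [159.8 248.9]
top spout tip model [[323.  205.6]] post top ctr [[321.3 227. ]] if 5mm high [[321.4 226.6]]
scene insert_mid 0.71 [250.2, 196.1, 22.5, 30.9] [262.8 211.4]
scene pot 0.63 [212.5, 229.4, 35.3, 48.0] [231.4 249.1]
scene clay_pot 0.88 [324.1, 271.5, 43.6, 46.4] [345.6 292. ]
scene brush 0.66 [120.3, 203.9, 52.8, 55.7] [148.8 228.1]
scene cap_mid 0.64 [399.8, 227.7, 28.1, 26.3] [411.5 241.2]
scene spout tip model [[251.6 226.4]] post top ctr [[262.1 198.7]] if 5mm high [[262.  197.1]]
(array([278.3, 318.3]), [267, 311, 24, 16, 290], array([0.5874, 0.13  , 0.02  ]))
(array([142.8, 383.3]), [129, 362, 27, 44, 860], array([0.7963, 0.211 , 0.02  ]))
((260.5, 180.0), (38.0, 71.0), 90.0)
[[224.8, 173.2], [225.2, 183.8], [289.8, 199.0], [290.1, 173.1], [263.5, 173.1], [263.8, 199.0], [296.9, 193.2], [297.3, 161.8]]
```

Run:
```python
from h import *
a=cv2.imread("pics/a_scene.png");b=cv2.imread("pics/s21.png")
f=lambda i:cv2.GaussianBlur(i,(5,5),0).astype(int)
d=np.abs(f(a)-f(b)).max(2)
for n,(x,y,w,h) in dict(brush=(117,203,56,58),pot=(208,226,46,50),clay=(322,268,48,52),board=(150,160,84,56)).items(): print(n,"changed px",int((d[y:y+h,x:x+w]>25).sum()),"max",d[y:y+h,x:x+w].max())
for x in blobs("top",cv2.imread("pics/t21.png"),.016):
    if x[0][1]>190: print("orange",x)
print(get_state()["wrist_force"].round(1)); hand_in()
```

```text
brush changed px 743 max 73
pot changed px 1 max 34
clay changed px 0 max 7
board changed px 661 max 69
[ 0.7 -0.3  0. ]
the job is handed in; nothing more can be done
```

I did every step in the order asked and handed the job in at about 60 s of the 208 s allowed. I got no verdict back.

**What I did**
- **Cap:** unscrewed anticlockwise in three fresh grips, about 157° in all, and laid flat near the middle of the tray.
- **Plugs:** all five from the board dropped into the jar. One had been knocked off the board to lie beside the brush; I picked it from the bench without touching the brush. The jar is left open.
- **Insert:** lifted, given a half turn and seated again. On the way in it caught once on the housing's edge, with 37 N at the wrist. I backed off, shifted it and it then went down freely.

**Last checks**
- **Insert:** it bottomed at 55.3 mm tool height, the same as when first gripped while seated. Its outline in the wrist camera matched the seated model to about 2 pixels, with the spout pointing over the brass mark towards the white pot.
- **Cap and pots:** the networks found the cap in the tray. In the scene camera both pots look unchanged from the start.
- **Plugs:** orange shows inside the jar and none showed elsewhere from the top camera, but I could not count five through the mouth.
- **Brush (checks disagreed):** its region in the scene camera differs from the start by 743 pixels, and its centre reads about 2 pixels off. I put this down to the arm's shadow and detection noise, since I felt no contact there, but I had no picture views left to confirm it.

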